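Bond a specimen disc in the lever press and hold it down

ROBOT

A 6-joint arm with a two-finger parallel gripper is mounted at the origin on the work surface. World frame = base frame: x ahead of the robot, y to its left, z up, the work surface at z = 0. Lengths are in m, angles in rad, forces in N, time in s.
With the tool pointing down it reaches from about 0.35 to 0.975 m from the base axis. Payload 7.1 kg.
Tool frame: the origin (TCP) lies on the centre line of the jaws, within the pads' length; the fingertips stand 25 mm ahead of it and the grasp point (between the pads) lies 6 mm ahead of it (robot.tip_extent is the distance from the TCP to the fingertips, in m); z points along the fingers, y is the line along which they close (so a half turn about z gives the same grasp; the last joint's range is limited). The gripper opens to 88 mm and grips with 3 to 60 N. Pads are 20 mm wide; open, the fingers measure 115 mm over their backs; the gripper's body (75 mm by 178 mm) begins 61 mm behind the grasp point.
Start: joints at [-0.019, 0.423, 1.63, -0, 1.089, -0.019], TCP at [0.625, 0, 0.248] pointing down, gripper open.
Joint ranges: [-3, 3], [-0.9, 2.11], [0.09, 2.58], [-1.31, 4.45], [0.11, 2.69], [-2.54, 2.54]. Speed limits (rad/s): [2.39, 2.39, 3.01, 3.14, 3.14, 3.14].

INTERFACE

Orientations are given as a unit quaternion [x, y, z, w].
In Python, from bench import robot gives the robot as it stands.
- The arm moves only by the shell command python3 -m crank 'ROWS' [FORCE]. ROWS is JSON, a list of rows, each an object with "translation": the shift along the tool's x, y, z in units of 30 mm (1.0 is 30 mm), a list of three; "turn": the turn, a rotation vector about the tool's x, y, z in units of 5 degrees (1.0 is 5 degrees), a list of three; "grip": the closure, from -1 (fully open) to 1 (shut). A call has 1 to 8 rows; each row is the pose to reach, as a shift and turn from the pose commanded when the call began, along the tool's axes at that moment; what a row does not reach only later rows make up. A row lasts 1/12 s, in which the tool goes at most 41.7 mm and 7.16 degrees, less where a joint would pass 70% of its speed; a pose out of reach is approached as far as the arm can. A call with a gripper value outside its range is refused whole. The fingers move at their own pace and stop on an object; FORCE is the grip in N (left out, the last holds). Time passes only in rows, so rows that repeat a pose let the fingers close. It gives the time, the measured TCP pose, the force, the opening and the grip force at its end, in the units of the state.
- robot.state(): the state, without advancing time (a new reading comes with each control period).
- robot.read_camera(name): name is "scene" or "side" or "wrist"; returns a dict with "frame" (400x640x3 uint8, red, green, blue), "camera_matrix" (3x3 intrinsics, pixels), "rvec" (rotation vector, rad) and "tvec" (3), from world to camera coordinates, as OpenCV has them. Camera axes: x right, y down, z forward; pixel columns grow to the right and rows downward; lengths in m; the calibration is good to about 2 mm. The wrist camera is an equidistant fisheye: a pixel r from the principal point sees the ray r / f radians off the axis. A picture is of the moment at which its call begins. There is no depth.
- robot.sign_off(): hands the job in; it is judged then, once.
The state is a dict: "t": time; "joint_positions": joint angles; "qd": joint speeds; "joint_torque": joint torques, N m; "tcp_pos": TCP position; "eef_rot": TCP orientation; "wrist_force": force on the tool from outside, world axes, zero at the start; "torque": the same for the moment, N m; "gripper_width": finger opening in m; "gripper_force": force on a finger pad.
Only numpy, scipy, OpenCV 4.12 (cv2) and the standard library are available. Lean on these libraries where they do the work, as an engineer would, in place of code of your own. Each camera call takes 0.05 s, during which the arm holds its last target. There are 200 camera calls.

TASK

Bond the specimen: set the thick carrier puck, then the adhesive-faced spacer ring, then the bevelled top disc squarely one on another in the pocket of the lever press, without dropping them in, while the safety catch is still on. Then flip the catch right over towards the front of the press, take the lever by its ball, pull it all the way down so that the rubber foot presses the stack, and keep it held hard down: the job ends while you are still holding the lever. Leave the other things on the bench where they are.

Things in the scene. Friction and masses are not known exactly. Their poses are not given: they have to be found in the camera images.
- press: Bench lever press, bolted down: grey base plate 220 x 120 mm, 16 mm thick. Origin at the centre of its underside on the bench; its x axis points away from its front (the pocket and the pressed lever lie towards -x, the lever's pivot towards +x), y to its left, z up. Its position and yaw vary.
- nest_floor (a point): Centre of the round pocket's floor, 30 mm in front of the press's origin, 22 mm up; axes as the press's. Pocket 44 mm across, 35 mm deep, mouth bevelled to 52 mm. Its curved walls stand front and rear (-x, +x); left and right (+y, -y) are 30 mm gaps down to the floor, for fingers closing along the press's y. The upright lever leaves about 65 mm free behind the centre, above.
- carrier: Carrier puck, the bottom of the stack: solid aluminium disc, 40 mm in diameter, 18 mm high (the thickest of the three), a shallow groove round its side and an 8 mm blind hole in the middle of its top. Origin at the centre of its underside, z up. Goes in first, its underside on the pocket floor.
- spacer: Spacer: flat ring of pale plastic, 40 mm in diameter with a 20 mm hole, 8 mm high. Origin at the centre of its underside, z up. Goes in second; its underside then lies 18 mm above the pocket floor.
- top_disc: Top disc, the specimen: solid polished steel disc, 40 mm in diameter, 10 mm high, with a 3 mm bevel round its upper rim (so straight sides up to 7 mm). Origin at the centre of its underside, z up. Goes in last; its underside then lies 26 mm above the pocket floor.
- mat: Black rubber mat 200 x 220 mm, 3 mm thick, fixed to the bench, origin under its centre; the three parts lie flat on it at the start, in any order, at least 85 mm apart centre to centre.
- lever (a joint): Press lever, rad: 0 standing up (leaning 5 degrees to the rear), 1.658 level and pointing to the front, where it meets its stop. A spring always drives it back up (about 3 N at the ball when level, and about 10 N once the spring-loaded foot is also pressed); let go, it rises. While the catch is on it is blocked after about 0.07 rad.
- lever_pivot (a point): The lever's pivot axis (parallel to the press's y axis), in the lever's mid plane, 50 mm behind the press's origin and 75 mm above the bench; axes as the press's. The ball swings round it in the press's x-z plane.
- ball: Black ball knob, 32 mm in diameter, on the end of the lever, 190 mm from the pivot; the origin is its centre (264 mm above the bench when up, 75 mm when down). The lever's shank below it is 12 mm thick. The body's x axis points from the ball to the pivot. The knob revolves on the shank and turns in the fingers as the lever swings.
- foot: Rubber foot on the lever's underside, 80 mm from the pivot, domed, 20 mm wide; origin at its tip. It slides into the lever against a spring (6 N at first touch, 1.5 N per mm). With all three parts in the pocket it meets the top disc about 0.09 rad before the lever's stop and gives about 16 N at the stop.
- catch (a joint): Safety catch, rad: near 0 on (a strut of it blocks the lever's tooth), 1.4 flipped right over to the front. The lever is free from about 0.5; flip it past 1.0. It stays where it is left; takes about 1 N at its tip.
- catch_tip (a point): Centre of the 14 mm black ball on the catch's thumb lever, an 8 mm rod standing up from the shaft, 50 mm from it, 72 mm left (+y) of the lever's plane. At catch 0 it leans 0.26 rad to the rear (tip 177 mm above the bench), at 1.4 leans 1.14 rad to the front (-x; tip 149 mm up). Push it from behind. The tall lever stands beside it: keep a wide gripper body lengthwise along the press's x.
- catch_pivot (a point): Axis of the catch's shaft (parallel to the press's y axis, 9 mm thick) at the thumb lever: in the press's frame 45 mm behind its origin (+x), 72 mm to the left (+y) and 128 mm above the bench; axes as the press's.
- bottle: Bystander: closed brown bottle, 56 mm across, 130 mm high, origin under its centre.
- mount: Bystander: black resin-mounted specimen, a cylinder 30 mm across and 22 mm high, standing on the bench, origin under its centre. Not a part of the stack.
- jar: Bystander: closed clear jar, 60 mm across, 70 mm high, origin under its centre.
- screwdriver: Bystander: screwdriver lying on the bench, origin under its middle.

How it is judged:
By the outcome, as a careful person would: the job done as asked, in the order asked, and still so for the second after the job is handed in, while the arm keeps its last pose, push and grip.
It also fails if it takes over 72 s, if anything falls off the work surface, if the arm or the gripper's body presses on something with over 40 N, if the wrist force passes 120 N, or if a joint passes its speed limit or range.

## Working session

There is one attempt and no reset: what is moved stays moved. The work goes in short steps, Python scripts to look and compute and a shell command to move; the robot and the scene stay as the last step left them, time stands still between calls to the robot, and variables do not carry over. Pictures are saved under pics/ and viewed, at most 10 in all, crops included, and the job is handed in when it is done.

```bash
ls; mkdir -p pics
python3 - <<'E'
from bench import robot
import cv2
for n in ("scene","side","wrist"):
    c=robot.read_camera(n); cv2.imwrite(f"pics/{n}0.png",c["frame"][:,:,::-1])
    print(n,c["camera_matrix"].tolist(),c["rvec"],c["tvec"])
s=robot.state();print(s["tcp_pos"],s["eef_rot"],s["t"],robot.tip_extent)
a=cv2.imread("pics/scene0.png")
E
```

```text
pics
scene [[365.75747345946775, 0.0, 322.2920235123166], [0.0, 365.75747345946775, 196.75726720510158], [0.0, 0.0, 1.0]] [ 1.55683029  1.84531365 -0.86609016] [ 0.05873009 -0.19784349  1.65196154]
side [[374.74570175823595, 0.0, 312.4636856538478], [0.0, 374.74570175823595, 200.94682599872124], [0.0, 0.0, 1.0]] [ 2.096826   -0.30881942  0.20849505] [-0.51537098  0.241977    0.92693694]
wrist [[309.70691628693146, 0.0, 321.337785465645], [0.0, 309.70691628693146, 201.1383109906957], [0.0, 0.0, 1.0]] [-2.85975402e+00 -1.08135536e-03  1.24780097e-03] [-0.62469473 -0.03477336  0.39002689]
[6.24597016e-01 7.10586480e-05 2.47076907e-01] [ 7.07093637e-01  7.07119668e-01 -4.04850774e-04 -4.47713187e-04] 0.15 0.025
```

View pics/scene0.png

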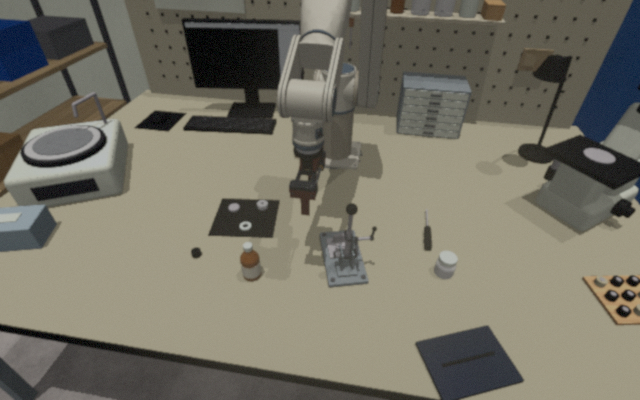

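View pics/side0.png

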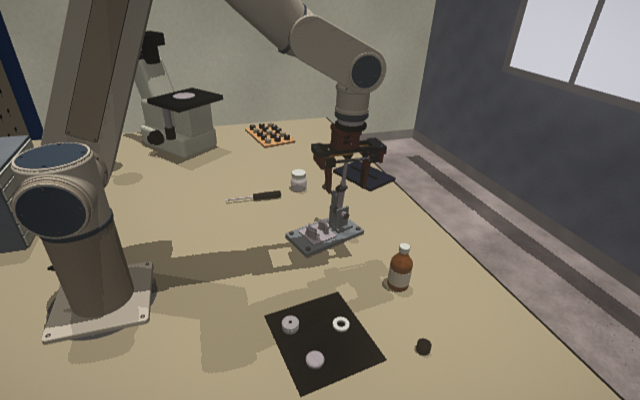

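View pics/wrist0.png

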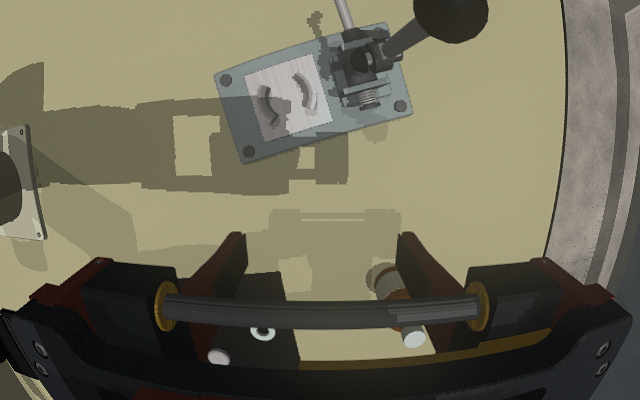

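The scene view shows the press at (343,255) and the mat with the three parts at (234,207), (262,205) and (246,226). In the side view the carrier with its hole is at (290,325), the ring at (341,324) and the plain disc at (315,360). The wrist view shows the press plate with its corners near (215,75), (245,163), (413,115) and (385,22), and the pocket near (285,97).

```bash
cat > h.py <<'E'
from bench import robot
import cv2, numpy as np
from scipy.spatial.transform import Rotation as R
def cam(n):
    c=robot.read_camera(n); c["n"]=n; c["R"]=cv2.Rodrigues(np.array(c["rvec"],float))[0]
    c["C"]=-c["R"].T@np.array(c["tvec"],float).ravel(); c["bgr"]=np.ascontiguousarray(c["frame"][:,:,::-1]); return c
def rays(c,px):
    px=np.array(px,float).reshape(-1,1,2); K=np.array(c["camera_matrix"])
    if c["n"]=="wrist":
        d=(px[:,0]-K[:2,2])/K[0,0]; th=np.linalg.norm(d,axis=1,keepdims=True)
        v=np.hstack([d/np.maximum(th,1e-9)*np.sin(th),np.cos(th)])
    else:
        u=cv2.undistortPoints(px,K,None)[:,0]; v=np.hstack([u,np.ones((len(u),1))])
    v=v@c["R"]; return v/np.linalg.norm(v,axis=1,keepdims=True)
def onz(c,px,z):
    v=rays(c,px); return c["C"]+v*((z-c["C"][2])/v[:,2:])
def tri(obs):  # [(cam,px)...] -> point, residual mm
    A=np.zeros((3,3));b=np.zeros(3);L=[]
    for c,p in obs:
        v=rays(c,[p])[0];P=np.eye(3)-np.outer(v,v);A+=P;b+=P@c["C"];L.append((P,c["C"]))
    x=np.linalg.solve(A,b); return x,[round(1e3*np.linalg.norm(P@(x-C)),1) for P,C in L]
def proj(c,X):
    X=np.atleast_2d(X); Y=(X-c["C"])@c["R"].T; K=np.array(c["camera_matrix"])
    if c["n"]=="wrist":
        r=np.linalg.norm(Y[:,:2],axis=1,keepdims=True); return Y[:,:2]/r*np.arctan2(r,Y[:,2:])*K[0,0]+K[:2,2]
    return Y[:,:2]/Y[:,2:]*K[0,0]+K[:2,2]
def move(pos,ydir,tool=None):  # rows units to reach TCP pos, pointing down, tool y along +-ydir (deg)
    s=robot.state(); q=R.from_quat(s["eef_rot"]); M=q.as_matrix(); best=None
    for a in (ydir,ydir+180):
        y=np.array([np.cos(np.radians(a)),np.sin(np.radians(a)),0]); z=np.array([0,0,-1.]); x=np.cross(y,z)
        T=np.stack([x,y,z],1); rv=(q.inv()*R.from_matrix(T)).as_rotvec(degrees=True)
        if best is None or np.linalg.norm(rv)<np.linalg.norm(best): best=rv
    t=M.T@(np.array(pos)-s["tcp_pos"])/.03
    print("T",np.round(t,3).tolist(),"turn",np.round(best/5,2).tolist())
def st():
    s=robot.state(); print("t",s["t"],"tcp",np.round(s["tcp_pos"],4),"yaw_y",np.round(np.degrees(np.arctan2(*R.from_quat(s["eef_rot"]).as_matrix()[1::-1,1])),2),"F",np.round(s["wrist_force"],1),"w",round(s["gripper_width"],4),"gf",round(s["gripper_force"],1),"q",np.round(s["joint_positions"],2))
def blobs(mask,amin=20):
    n,l,s,c=cv2.connectedComponentsWithStats(mask.astype(np.uint8)); return [(s[i],c[i]) for i in range(1,n) if s[i,4]>=amin]
E
python3 - <<'E'
from h import *
w=cam("wrist");print("C",w["C"],"zdir",w["R"][2])
print(onz(w,[(215,75),(245,163),(413,115),(385,22)],.016).round(3))
print(onz(w,[(267,105),(304,85)],.057).round(3))
for n in ("side","scene"):
    c=cam(n); px={"side":[(290,323),(341,323),(315,358)],"scene":[(262,204),(246,226),(234,207)]}[n]
    print(n,onz(c,px,.015).round(3))
c=cam("side");hsv=cv2.cvtColor(c["bgr"],cv2.COLOR_BGR2HSV)
print([(b[0].tolist(),b[1].round(1).tolist()) for b in blobs((hsv[:,:,2]>110)&(np.indices(hsv.shape[:2])[0]>290)&(hsv[:,:,1]<60))])
st()
E
```

```text
C [0.62506008 0.07546032 0.38380745] zdir [-5.59107101e-04 -2.78124453e-01 -9.60544885e-01]
[[0.496 0.128 0.016]
 [0.531 0.017 0.016]
 [0.735 0.077 0.016]
 [0.7   0.191 0.016]]
[[0.568 0.086 0.057]
 [0.607 0.106 0.057]]
side [[ 0.418 -0.215  0.015]
 [ 0.531 -0.248  0.015]
 [ 0.445 -0.318  0.015]]
scene [[ 0.421 -0.215  0.015]
 [ 0.544 -0.236  0.015]
 [ 0.456 -0.31   0.015]]
[([41, 291, 110, 51, 2349], [94.7, 317.1]), ([511, 291, 129, 109, 6348], [590.6, 336.1]), ([606, 291, 34, 25, 417], [627.5, 299.3]), ([282, 316, 17, 16, 196], [290.1, 322.7]), ([333, 316, 17, 15, 156], [340.7, 323.5]), ([306, 351, 18, 16, 242], [314.6, 358.5])]
t 0.35 tcp [0.6249 0.     0.2475] yaw_y -0.0 F [1.1 0.3 0.1] w 0.0877 gf 0.0 q [-0.02  0.42  1.63 -0.    1.09 -0.02]
```

```bash
r='{"translation":[-7.67,-0.83,0],"turn":[0,0,-10.7],"grip":-1}'
python3 -m crank '[{"translation":[-7.67,-0.83,0],"turn":[0,0,-10.7],"grip":-1},{"translation":[-7.67,-0.83,0],"turn":[0,0,-10.7],"grip":-1},{"translation":[-7.67,-0.83,0],"turn":[0,0,-10.7],"grip":-1},{"translation":[-7.67,-0.83,0],"turn":[0,0,-10.7],"grip":-1},{"translation":[-7.67,-0.83,0],"turn":[0,0,-10.7],"grip":-1},{"translation":[-7.67,-0.83,0],"turn":[0,0,-10.7],"grip":-1},{"translation":[-7.67,-0.83,0],"turn":[0,0,-10.7],"grip":-1},{"translation":[-7.67,-0.83,0],"turn":[0,0,-10.7],"grip":-1}]'
python3 -m crank '[{"translation":[0,0,0],"turn":[0,0,-10.7],"grip":-1},{"translation":[0,0,0],"turn":[0,0,-10.7],"grip":-1},{"translation":[0,0,0],"turn":[0,0,-10.7],"grip":-1},{"translation":[0,0,0],"turn":[0,0,-10.7],"grip":-1},{"translation":[0,0,0],"turn":[0,0,-10.7],"grip":-1},{"translation":[0,0,0],"turn":[0,0,-10.7],"grip":-1},{"translation":[0,0,0],"turn":[0,0,-10.7],"grip":-1},{"translation":[0,0,0],"turn":[0,0,-10.7],"grip":-1}]'
python3 - <<'E'
from h import *
st(); w=cam("wrist"); cv2.imwrite("pics/w1.png",w["bgr"])
print(proj(w,[[.418,-.215,.015],[.535,-.243,.015],[.445,-.315,.015]]).round())
E
```

```text
t: 1.02
tcp_pos: [0.5995, -0.2325, 0.2475]
eef_rot: [0.312, 0.95, -0.0, -0.0]
wrist_force: [-0.6, -0.2, 0.8]
gripper_width: 0.0876
gripper_force: 0.0
t: 1.68
tcp_pos: [0.6, -0.2301, 0.2476]
eef_rot: [-0.151, 0.989, 0.0, -0.0]
wrist_force: [0.2, -0.4, 0.4]
gripper_width: 0.0876
gripper_force: 0.0
t 1.6833 tcp [ 0.6    -0.2301  0.2476] yaw_y 107.37 F [ 0.2 -0.4  0.4] w 0.0876 gf 0.0 q [-0.38  0.45  1.59 -0.    1.1  -2.26]
[[380.  39.]
 [328. 122.]
 [293.  35.]]
```

View pics/w1.png

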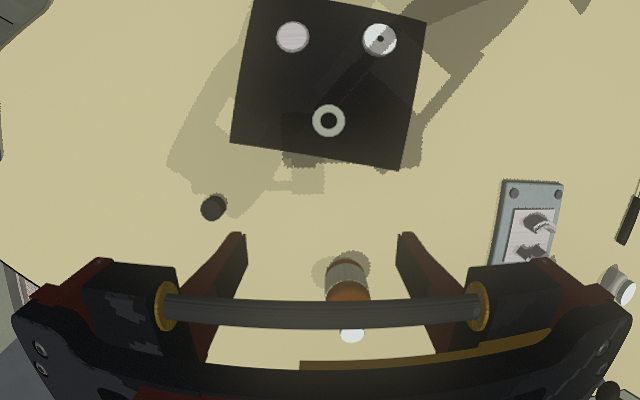

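```bash
cat >> h.py <<'E'
def parts(c,near,rad=26,thr=75):
    g=cv2.cvtColor(c["bgr"],cv2.COLOR_BGR2GRAY); out=[]
    for u,v in near:
        m=np.zeros_like(g); cv2.circle(m,(int(u),int(v)),rad,255,-1)
        m=((g>thr)&(m>0)).astype(np.uint8); k=cv2.findContours(m,cv2.RETR_EXTERNAL,cv2.CHAIN_APPROX_NONE)[0]
        k=max(k,key=cv2.contourArea); e=cv2.fitEllipse(k); out.append((np.array(e[0]),np.round(e[1],1),round(e[2])))
    return out
def save(c,n):
    import pickle; pickle.dump(c,open(n,"wb"))
E
python3 - <<'E'
from h import *
w=cam("wrist"); save(w,"v1.pkl")
for p in parts(w,[(380,39),(328,121),(292,37)]): print(p)
E
python3 -m crank '[{"translation":[2.64,0.48,1.6],"turn":[0,0,0],"grip":-1},{"translation":[2.64,0.48,1.6],"turn":[0,0,0],"grip":-1},{"translation":[2.64,0.48,1.6],"turn":[0,0,0],"grip":-1},{"translation":[2.64,0.48,1.6],"turn":[0,0,0],"grip":-1},{"translation":[2.64,0.48,1.6],"turn":[0,0,0],"grip":-1}]'
python3 - <<'E'
from h import *
import pickle
st();w1=pickle.load(open("v1.pkl","rb"));w=cam("wrist"); save(w,"v2.pkl")
cv2.imwrite("pics/w2.png",w["bgr"])
a=parts(w1,[(380,39),(328,121),(292,37)])
b=parts(w,proj(w,[[.418,-.215,.02],[.535,-.243,.01],[.445,-.315,.012]]),34)
for p,q in zip(a,b): print(q,tri([(w1,p[0]),(w,q[0])]))
for p,q,z in zip(a,b,(.021,.011,.013)): print(onz(w1,[p[0]],z).round(4),onz(w,[q[0]],z).round(4))
E
```

```text
(array([378.99197388,  39.31813431]), array([32.2, 33.9]), 107)
(array([328.22171021, 120.23148346]), array([32. , 32.3]), 109)
(array([292.3012085 ,  36.50634766]), array([30.5, 32.9]), 76)
t: 2.2
tcp_pos: [0.5208, -0.2399, 0.2002]
eef_rot: [-0.147, 0.989, -0.0, 0.0]
wrist_force: [1.1, 0.4, 1.0]
gripper_width: 0.0878
gripper_force: 0.0
t 2.2 tcp [ 0.5208 -0.2399  0.2002] yaw_y 106.88 F [1.1 0.4 1. ] w 0.0878 gf 0.0 q [-0.45  0.41  1.78  0.    0.95 -2.32]
(array([373.39273071, 100.24475861]), array([37.6, 39.1]), 97) (array([ 0.41830409, -0.21606646,  0.01434649]), [np.float64(0.2), np.float64(0.2)])
(array([315.94125366, 193.36239624]), array([35.5, 36.3]), 94) (array([ 0.53257848, -0.24352695,  0.00865096]), [np.float64(0.0), np.float64(0.0)])
(array([273.81008911,  98.01235199]), array([36.8, 38.1]), 54) (array([ 0.44602751, -0.31585588,  0.00826967]), [np.float64(0.0), np.float64(0.0)])
[[ 0.4203 -0.2169  0.021 ]] [[ 0.4189 -0.2168  0.021 ]]
[[ 0.5326 -0.2436  0.011 ]] [[ 0.532  -0.2436  0.011 ]]
[[ 0.4471 -0.3151  0.013 ]] [[ 0.4461 -0.3151  0.013 ]]
```

Run:
```python
from h import *
move([.4187,-.2166,.10],106.8); move([.4187,-.2166,.0297],106.8)
```

```text
T [3.07, 1.756, 3.35] turn [-0.02, 0.02, 0.03]
T [3.075, 1.76, 5.693] turn [-0.02, 0.02, 0.03]
```

```bash
python3 -m crank '[{"translation":[1.5,0.88,1.2],"turn":[0,0,0],"grip":-0.4},{"translation":[2.6,1.5,2.4],"turn":[0,0,0],"grip":-0.4},{"translation":[3.07,1.76,3.3],"turn":[0,0,0],"grip":-0.4},{"translation":[3.07,1.76,3.5],"turn":[0,0,0],"grip":-0.4},{"translation":[3.07,1.76,4.3],"turn":[0,0,0],"grip":-0.4},{"translation":[3.07,1.76,5.1],"turn":[0,0,0],"grip":-0.4},{"translation":[3.07,1.76,5.69],"turn":[0,0,0],"grip":-0.4},{"translation":[3.07,1.76,5.69],"turn":[0,0,0],"grip":-0.4}]' 25
python3 - <<'E'
from h import *
st();w=cam("wrist");cv2.imwrite("pics/w3.png",w["bgr"][100:340,160:480])
E
```

```text
t: 2.92
tcp_pos: [0.4199, -0.2171, 0.0288]
eef_rot: [-0.148, 0.989, -0.001, 0.001]
wrist_force: [-0.2, -0.1, 0.2]
gripper_width: 0.0616
gripper_force: 0.0
t 2.9167 tcp [ 0.4199 -0.2171  0.0288] yaw_y 106.99 F [-0.2 -0.1  0.2] w 0.0616 gf 0.0 q [-0.5   0.59  2.06  0.    0.48 -2.37]
```

View pics/w3.png

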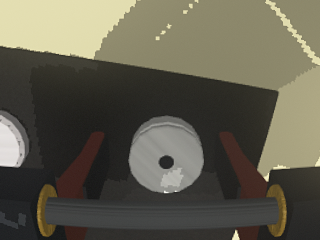

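The wrist crop shows the carrier between the open fingers. Its hole is at full-image (326,262) and the fingertips are near (260,235) and (385,235).

```bash
python3 - <<'E'
from h import *
w=cam("wrist");g=cv2.cvtColor(w["bgr"],cv2.COLOR_BGR2GRAY)
m=(g[245:280,310:345]<60); 
for s,c in blobs(m,15): print(s,c+[310,245])
print(onz(w,[(326,261.5)],.021)); print(robot.state()["tcp_pos"])
print(proj(w,[robot.state()["tcp_pos"]-[0,0,.0078]]))
E
python3 -m crank '[{"translation":[0,0,0],"turn":[0,0,0],"grip":0.3},{"translation":[0,0,0],"turn":[0,0,0],"grip":0.3},{"translation":[0,0,0],"turn":[0,0,0],"grip":0.3},{"translation":[0,0,0],"turn":[0,0,0],"grip":0.3},{"translation":[0,0,0],"turn":[0,0,0],"grip":0.3},{"translation":[0,0,0],"turn":[0,0,0],"grip":0.3}]' 25
```

```text
[  9  11  14  13 140] [325.51428571 261.78571429]
[[ 0.41808787 -0.21579586  0.021     ]]
[ 0.41958676 -0.21687888  0.02927742]
[[323.17747918 263.79876834]]
t: 3.52
tcp_pos: [0.417, -0.2161, 0.0292]
eef_rot: [-0.148, 0.989, -0.0, 0.0]
wrist_force: [0.6, 1.4, 1.3]
gripper_width: 0.0397
gripper_force: 25.0
```

```bash
python3 -m crank '[{"translation":[0,0,-1.2],"turn":[0,0,0],"grip":0.3},{"translation":[0,0,-2.5],"turn":[0,0,0],"grip":0.3},{"translation":[0,0,-3.8],"turn":[0,0,0],"grip":0.3},{"translation":[-0.6,0.6,-4.8],"turn":[0,0,0],"grip":0.3},{"translation":[-1.4,1.4,-5.5],"turn":[0,0,0],"grip":0.3},{"translation":[-2.2,2.2,-6.2],"turn":[0,0,0],"grip":0.3},{"translation":[-3,3,-6.8],"turn":[0,0,0],"grip":0.3},{"translation":[-3.9,3.9,-7.3],"turn":[0,0,0],"grip":0.3}]'
python3 -m crank '[{"translation":[-0.9,0.9,0],"turn":[0,0,0],"grip":0.3},{"translation":[-1.8,1.8,0],"turn":[0,0,0],"grip":0.3},{"translation":[-2.7,2.7,0],"turn":[0,0,0],"grip":0.3},{"translation":[-3.6,3.6,0],"turn":[0,0,0],"grip":0.3},{"translation":[-4.2,4.2,0],"turn":[0,0,0],"grip":0.3},{"translation":[-4.5,4.43,0],"turn":[0,0,0],"grip":0.3},{"translation":[-4.5,4.43,0],"turn":[0,0,0],"grip":0.3},{"translation":[-4.5,4.43,0],"turn":[0,0,0],"grip":0.3}]'
python3 - <<'E'
from h import *
st();w=cam("wrist");save(w,"v3.pkl");cv2.imwrite("pics/w4.png",cv2.resize(w["bgr"][60:300,160:500],None,fx=2,fy=2))
E
```

```text
t: 4.18
tcp_pos: [0.4946, -0.0687, 0.2497]
eef_rot: [-0.147, 0.989, -0.0, 0.001]
wrist_force: [-0.1, -0.7, -0.4]
gripper_width: 0.0396
gripper_force: 25.0
t: 4.85
tcp_pos: [0.5839, 0.0964, 0.2474]
eef_rot: [-0.148, 0.989, -0.0, -0.001]
wrist_force: [-0.0, -0.9, -1.1]
gripper_width: 0.0394
gripper_force: 25.0
t 4.85 tcp [0.5839 0.0964 0.2474] yaw_y 107.05 F [-0.  -0.9 -1.1] w 0.0394 gf 25.0 q [ 0.14  0.38  1.7  -0.    1.06 -1.72]
```

View pics/w4.png

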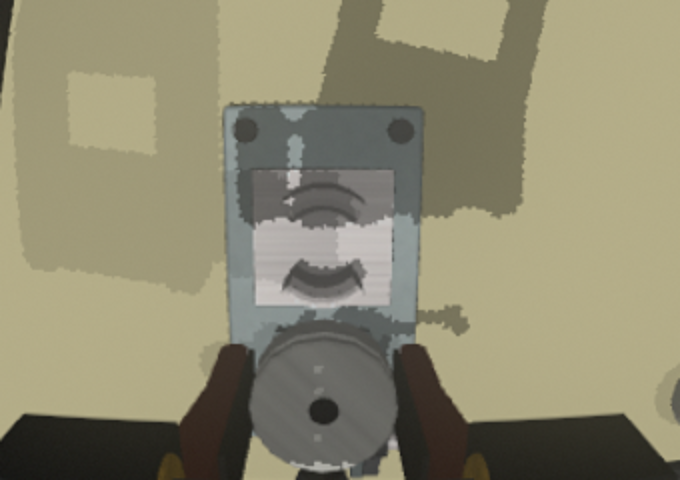

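The crop shows the press squarely. The front bolts are at full-image (282.5,125.5) and (360,125.5), the light pocket pad has corners (286.5,144.5), (356.5,145), (287.5,212.5) and (355.5,212.5), and the pocket's wall arcs are centred near column 321.

Run:
```python
from h import *
import pickle
w=pickle.load(open("v3.pkl","rb"))
g=cv2.cvtColor(w["bgr"],cv2.COLOR_BGR2GRAY)
def show(n,P):
    m=P.mean(0); print(n,P.round(4)[:,:2].tolist(),"mean",m.round(4)); return m
b=show("bolts",onz(w,[(282.5,125.5),(360,125.5)],.017))
p=onz(w,[(286.5,144.5),(356.5,145),(355.5,212.5),(287.5,212.5)],.022); show("pad",p)
d=p[1]-p[0]+p[2]-p[3]; print("pad size",[round(np.linalg.norm(p[i]-p[(i+1)%4]),4) for i in range(4)],"yaw",np.degrees(np.arctan2(-d[0]*-1,-d[1])))
e=onz(w,[(272.5,112.5),(371.5,114)],.016); show("front corners",e); print("W",np.linalg.norm(e[1]-e[0]))
for q in (p[1]-p[0],p[2]-p[3],b*0+e[1]-e[0]): print("ydir",np.degrees(np.arctan2(q[1],q[0])))
for q in (p[3]-p[0],p[2]-p[1]): print("xdir",np.degrees(np.arctan2(q[1],q[0])))
# predicted circles for nest at guess
yaw=np.radians(17.0); X=np.array([np.cos(yaw),np.sin(yaw),0])
c=p.mean(0); 
for r,z in ((.022,.022),(.022,.053),(.026,.057)):
    for s in (-1,1): print(r,z,s,((proj(w,c*[1,1,0]+[0,0,z]+s*r*X)[0]-[160,60])*2).round(1))
print("column gray along 321:",[(y,int(g[y,321])) for y in range(140,218)])
```

```text
bolts [[0.5373, 0.0331], [0.5104, 0.1206]] mean [0.5238 0.0768 0.017 ]
pad [[0.5572, 0.0444], [0.5336, 0.1231], [0.6128, 0.1484], [0.6375, 0.0681]] mean [0.5853 0.096  0.022 ]
pad size [np.float64(0.0822), np.float64(0.0832), np.float64(0.084), np.float64(0.0838)] yaw -163.11183835645795
front corners [[0.5256, 0.0171], [0.4929, 0.1295]] mean [0.5093 0.0733 0.016 ]
W 0.11711499907536044
ydir 106.67661616821869
ydir 107.09500551054491
ydir 106.22579025278563
xdir 16.446343559976192
xdir 17.729568728812804
0.022 0.022 -1 [323.1 202.2]
0.022 0.022 1 [322.9 274.1]
0.022 0.053 -1 [323.1 210.8]
0.022 0.053 1 [322.9 288.8]
0.026 0.057 -1 [323.1 204.7]
0.026 0.057 1 [322.9 297.8]
column gray along 321: [(140, 98), (141, 99), (142, 98), (143, 89), (144, 83), (145, 120), (146, 102), (147, 100), (148, 102), (149, 101), (150, 97), (151, 84), (152, 71), (153, 72), (154, 86), (155, 96), (156, 98), (157, 98), (158, 97), (159, 96), (160, 95), (161, 94), (162, 88), (163, 74), (164, 77), (165, 91), (166, 99), (167, 99), (168, 99), (169, 101), (170, 100), (171, 97), (172, 112), (173, 114), (174, 128), (175, 173), (176, 174), (177, 173), (178, 171), (179, 171), (180, 172), (181, 170), (182, 172), (183, 172), (184, 173), (185, 173), (186, 168), (187, 168), (188, 171), (189, 172), (190, 166), (191, 161), (192, 167), (193, 161), (194, 120), (195, 95), (196, 96), (197, 83), (198, 75), (199, 75), (200, 75), (201, 75), (202, 77), (203, 83), (204, 103), (205, 106), (206, 106), (207, 107), (208, 117), (209, 154), (210, 154), (211, 176), (212, 191), (213, 185), (214, 151), (215, 144), (216, 141), (217, 143)]
```

Run:
```python
from h import *
import pickle
w=cam("wrist");s=robot.state();st()
g=cv2.cvtColor(w["bgr"],cv2.COLOR_BGR2GRAY)
for a,c in blobs(g[250:282,305:340]<45,15): 
    print(a,c+[305,250]); P=onz(w,[c+[305,250]],s["tcp_pos"][2]-.0082)[0]; print(P,P-s["tcp_pos"])
    print("nest from this view (pad corners)")
    d=P-s["tcp_pos"]; n=np.array([.5855,.0962]); t=n-d[:2]
    move([*t,.10],107.); move([*t,.049],107.)
```

```text
t 4.95 tcp [0.5836 0.0954 0.2477] yaw_y 106.94 F [-0.8 -0.1 -0. ] w 0.0396 gf 25.0 q [ 0.14  0.37  1.71 -0.    1.06 -1.72]
[ 10  10  14  12 136] [321.42647059 265.31617647]
[0.58473152 0.09528638 0.23948123] [ 0.00110569 -0.00012562 -0.0082    ]
nest from this view (pad corners)
T [-0.04, 0.022, 4.923] turn [-0.0, -0.02, -0.01]
T [-0.043, 0.023, 6.623] turn [-0.0, -0.02, -0.01]
```

```bash
python3 -m crank '[{"translation":[-0.04,0.02,1.2],"turn":[0,0,0],"grip":0.3},{"translation":[-0.04,0.02,2.4],"turn":[0,0,0],"grip":0.3},{"translation":[-0.04,0.02,3.6],"turn":[0,0,0],"grip":0.3},{"translation":[-0.04,0.02,4.6],"turn":[0,0,0],"grip":0.3},{"translation":[-0.04,0.02,5.2],"turn":[0,0,0],"grip":0.3},{"translation":[-0.04,0.02,5.6],"turn":[0,0,0],"grip":0.3},{"translation":[-0.04,0.02,6.0],"turn":[0,0,0],"grip":0.3},{"translation":[-0.04,0.02,6.0],"turn":[0,0,0],"grip":0.3}]'
python3 -m crank '[{"translation":[0,0,0.2],"turn":[0,0,0],"grip":0.3},{"translation":[0,0,0.35],"turn":[0,0,0],"grip":0.3},{"translation":[0,0,0.5],"turn":[0,0,0],"grip":0.3},{"translation":[0,0,0.58],"turn":[0,0,0],"grip":0.3},{"translation":[0,0,0.62],"turn":[0,0,0],"grip":0.3},{"translation":[0,0,0.62],"turn":[0,0,0],"grip":0.3}]'
python3 - <<'E'
from h import *
st();c=cam("side");a=c["bgr"][160:270,260:400];w=cam("wrist")
cv2.imwrite("pics/m5.png",np.hstack([cv2.resize(a,(458,360),interpolation=cv2.INTER_CUBIC),w["bgr"][150:330,240:400].repeat(2,0).repeat(2,1)]))
E
```

```text
t: 5.62
tcp_pos: [0.5845, 0.0967, 0.0665]
eef_rot: [-0.147, 0.989, -0.0, -0.001]
wrist_force: [-0.3, -0.2, -0.3]
gripper_width: 0.0398
gripper_force: 25.0
t: 6.12
tcp_pos: [0.5854, 0.0975, 0.0493]
eef_rot: [-0.148, 0.989, -0.0, -0.0]
wrist_force: [-2.3, -2.4, -1.4]
gripper_width: 0.0396
gripper_force: 25.0
t 6.1167 tcp [0.5854 0.0975 0.0493] yaw_y 107.01 F [-2.3 -2.4 -1.4] w 0.0396 gf 25.0 q [ 0.15  0.66  1.79 -0.    0.69 -1.72]
```

View pics/m5.png

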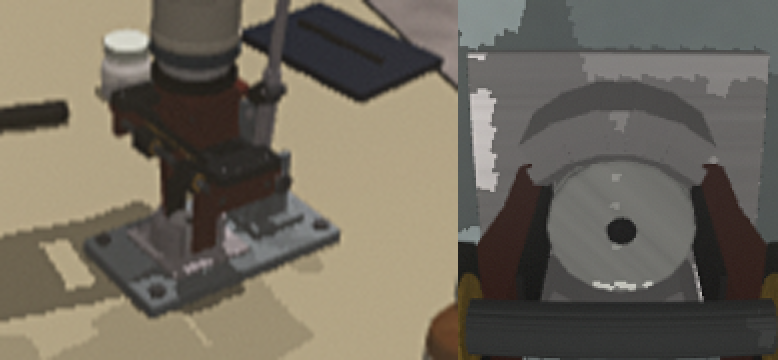

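The picture shows the carrier inside the pocket, behind the front wall: hole at crop (620,230), wall arc above it.

```bash
python3 -m crank '[{"translation":[0,0,0.03],"turn":[0,0,0],"grip":0.3},{"translation":[0,0,0.06],"turn":[0,0,0],"grip":0.3},{"translation":[0,0,0.06],"turn":[0,0,0],"grip":0.3},{"translation":[0,0,0.06],"turn":[0,0,0],"grip":0.3}]'
python3 - <<'E'
from h import *
st()
E
```

```text
t: 6.55
tcp_pos: [0.5854, 0.0976, 0.0482]
eef_rot: [-0.148, 0.989, -0.0, -0.0]
wrist_force: [-4.6, -4.3, 5.9]
gripper_width: 0.0394
gripper_force: 25.0
t 6.55 tcp [0.5854 0.0976 0.0482] yaw_y 107.01 F [-4.6 -4.3  5.9] w 0.0394 gf 25.0 q [ 0.15  0.66  1.79 -0.    0.69 -1.72]
```

```bash
python3 -m crank '[{"translation":[0,0,0],"turn":[0,0,0],"grip":-0.2},{"translation":[0,0,0],"turn":[0,0,0],"grip":-0.2},{"translation":[0,0,0],"turn":[0,0,0],"grip":-0.2},{"translation":[0,0,0],"turn":[0,0,0],"grip":-0.2}]'
python3 - <<'E'
from h import *
st();w=cam("wrist");s=robot.state();g=cv2.cvtColor(w["bgr"],cv2.COLOR_BGR2GRAY)
for a,c in blobs(g[250:282,305:340]<60,15): 
    print(a,c+[305,250]); P=onz(w,[c+[305,250]],.04)[0]; print(P,P-s["tcp_pos"])
E
python3 -m crank '[{"translation":[0,0,-0.3],"turn":[0,0,0],"grip":-0.2},{"translation":[0,0,-0.9],"turn":[0,0,0],"grip":-0.2},{"translation":[0,0,-1.9],"turn":[0,0,0],"grip":-0.2},{"translation":[0,0,-3.1],"turn":[0,0,0],"grip":-0.2},{"translation":[0,0,-4.3],"turn":[0,0,0],"grip":-0.2},{"translation":[0,0,-5.5],"turn":[0,0,0],"grip":-0.2},{"translation":[0,0,-6.6],"turn":[0,0,0],"grip":-0.2},{"translation":[0,0,-6.6],"turn":[0,0,0],"grip":-0.2}]'
python3 - <<'E'
from h import *
st();w=cam("wrist");save(w,"v4.pkl");cv2.imwrite("pics/w6.png",cv2.resize(w["bgr"][120:240,240:400],None,fx=4,fy=4))
g=cv2.cvtColor(w["bgr"],cv2.COLOR_BGR2GRAY)
print(proj(w,[.5855,.0965,.04]))
for a,c in blobs(g[165:205,305:340]<65,6): print(a,c+[305,165], onz(w,[c+[305,165]],.04))
E
```

```text
t: 6.88
tcp_pos: [0.5861, 0.0981, 0.0478]
eef_rot: [-0.148, 0.989, 0.0, 0.001]
wrist_force: [0.9, 0.6, -0.1]
gripper_width: 0.0527
gripper_force: 0.0
t 6.8833 tcp [0.5861 0.0981 0.0478] yaw_y 107.01 F [ 0.9  0.6 -0.1] w 0.0527 gf 0.0 q [ 0.15  0.66  1.79  0.    0.69 -1.72]
[  9   8  15  13 144] [320.65277778 264.02083333]
[0.58652693 0.09697327 0.04      ] [ 0.00052219 -0.00101352 -0.00770712]
t: 7.6
tcp_pos: [0.5891, 0.0983, 0.2535]
eef_rot: [-0.148, 0.989, 0.0, 0.006]
wrist_force: [0.6, -0.0, 0.8]
gripper_width: 0.0527
gripper_force: 0.0
t 7.6 tcp [0.5891 0.0983 0.2535] yaw_y 107.0 F [ 0.6 -0.   0.8] w 0.0527 gf 0.0 q [ 0.15  0.37  1.7   0.    1.06 -1.72]
[[321.85189912 174.61555043]]
[15  8  5  6 14] [322.07142857 175.64285714] [[0.58658361 0.09709715 0.04      ]]
```

View pics/w6.png

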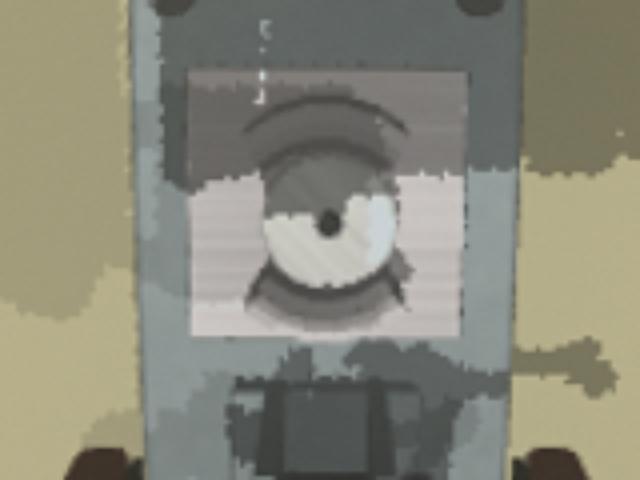

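The crop shows the carrier seated between the two curved walls, hole at full-image (322,175.6), concentric with the pocket to about 1 mm.

Run:
```python
from h import *
move([.5325,-.2436,.10],107); move([.5325,-.2436,.0292],107)
```

```text
T [5.133, -10.348, 4.98] turn [-0.01, 0.1, 0.0]
T [5.153, -10.345, 7.34] turn [-0.01, 0.1, 0.0]
```

```bash
python3 -m crank '[{"translation":[0.5,-1.2,0],"turn":[0,0,0],"grip":-0.4},{"translation":[1.1,-2.4,0],"turn":[0,0,0],"grip":-0.4},{"translation":[1.7,-3.6,0.1],"turn":[0,0,0],"grip":-0.4},{"translation":[2.3,-4.8,0.6],"turn":[0,0,0],"grip":-0.4},{"translation":[2.9,-6,1.2],"turn":[0,0,0],"grip":-0.4},{"translation":[3.5,-7.2,1.8],"turn":[0,0,0],"grip":-0.4},{"translation":[4.1,-8.4,2.4],"turn":[0,0,0],"grip":-0.4},{"translation":[4.7,-9.5,2.8],"turn":[0,0,0],"grip":-0.4}]'
python3 -m crank '[{"translation":[0.43,-0.85,0.3],"turn":[0,0.1,0],"grip":-0.4},{"translation":[0.43,-0.85,0.3],"turn":[0,0.1,0],"grip":-0.4},{"translation":[0.43,-0.85,0.3],"turn":[0,0.1,0],"grip":-0.4}]'
python3 - <<'E'
from h import *
import pickle
st();w1=pickle.load(open("v1.pkl","rb"));print("bottle side face bottom ~",onz(w1,[(345,262)],0))
c=cam("side");hsv=cv2.cvtColor(c["bgr"],cv2.COLOR_BGR2HSV)
m=(hsv[:,:,0]<14)&(hsv[:,:,1]>110)&(hsv[:,:,2]>60);m[:, :380]=0;m[:,430:]=0;m[:230]=0
for a,q in blobs(m,40): print(a,q,onz(c,[q],.07))
w=cam("wrist");s=robot.state()
p=proj(w,[[.5325,-.2436,.009]])[0];print(p);cv2.imwrite("pics/w7.png",w["bgr"])
for q in parts(w,[p],34,75): print(q,onz(w,[q[0]],.009))
move([.5325,-.2436,.0292],107)
E
```

```text
t: 8.32
tcp_pos: [0.5336, -0.2114, 0.1615]
eef_rot: [-0.148, 0.989, 0.001, -0.001]
wrist_force: [0.1, 0.6, 0.6]
gripper_width: 0.0616
gripper_force: 0.0
t: 8.57
tcp_pos: [0.5289, -0.2392, 0.1531]
eef_rot: [-0.146, 0.989, 0.0, -0.005]
wrist_force: [0.1, -0.5, 0.7]
gripper_width: 0.0615
gripper_force: 0.0
t 8.5667 tcp [ 0.5289 -0.2392  0.1531] yaw_y 106.83 F [ 0.1 -0.5  0.7] w 0.0615 gf 0.0 q [-0.44  0.49  1.79 -0.01  0.88 -2.3 ]
bottle side face bottom ~ [[ 0.7081034  -0.16257311  0.        ]]
[391 253  22  21 285] [401.57192982 262.69473684] [[ 0.73127806 -0.1525528   0.07      ]]
[315.61124417 198.37645906]
(array([315.74957275, 198.10435486]), array([41.1, 41.8]), 90) [[ 0.53220733 -0.24355141  0.009     ]]
T [-0.06, -0.221, 4.166] turn [0.01, -0.11, -0.0]
```

```bash
python3 -m crank '[{"translation":[-0.06,-0.22,1.2],"turn":[0,-0.1,0],"grip":-0.4},{"translation":[-0.06,-0.22,2.4],"turn":[0,-0.1,0],"grip":-0.4},{"translation":[-0.06,-0.22,3.3],"turn":[0,-0.1,0],"grip":-0.4},{"translation":[-0.06,-0.22,3.9],"turn":[0,-0.1,0],"grip":-0.4},{"translation":[-0.06,-0.22,4.15],"turn":[0,-0.1,0],"grip":-0.4},{"translation":[-0.06,-0.22,4.15],"turn":[0,-0.1,0],"grip":-0.4},{"translation":[-0.06,-0.22,4.15],"turn":[0,-0.1,0],"grip":-0.4}]' 20
python3 - <<'E'
from h import *
st();w=cam("wrist");move([.5322,-.2436,.029],107)
print(proj(w,[[.5322,-.2436,.011]]))
for q in parts(w,proj(w,[[.5322,-.2436,.011]]),50,75): print(q,onz(w,[q[0]],.009))
E
```

```text
t: 9.25
tcp_pos: [0.5336, -0.2434, 0.0307]
eef_rot: [-0.149, 0.989, -0.0, 0.0]
wrist_force: [0.4, -0.5, 0.5]
gripper_width: 0.0616
gripper_force: 0.0
t 9.25 tcp [ 0.5336 -0.2434  0.0307] yaw_y 107.1 F [ 0.4 -0.5  0.5] w 0.0616 gf 0.0 q [-0.45  0.68  1.81  0.    0.65 -2.32]
T [0.052, 0.02, 0.066] turn [-0.01, 0.01, 0.02]
[[323.16622917 251.75464229]]
(array([323.30371094, 248.57711792]), array([65.9, 69.3]), 91) [[ 0.53119049 -0.24382314  0.009     ]]
```

```bash
python3 -m crank '[{"translation":[0.05,0,0.06],"turn":[0,0,0],"grip":-0.4},{"translation":[0.05,0,0.06],"turn":[0,0,0],"grip":0.3},{"translation":[0.05,0,0.06],"turn":[0,0,0],"grip":0.3},{"translation":[0.05,0,0.06],"turn":[0,0,0],"grip":0.3},{"translation":[0.05,0,0.06],"turn":[0,0,0],"grip":0.3},{"translation":[0.05,0,0.06],"turn":[0,0,0],"grip":0.3},{"translation":[0.05,0,0.06],"turn":[0,0,0],"grip":0.3}]' 20
python3 - <<'E'
from h import *
st();w=cam("wrist");s=robot.state();g=cv2.cvtColor(w["bgr"],cv2.COLOR_BGR2GRAY)
q=parts(w,proj(w,[s["tcp_pos"]-[0,0,.018]]),50,75)[0]; P=onz(w,[q[0]],.009)[0];print(q,P-s["tcp_pos"])
for a,c in blobs(g[225:280,295:350]<75,30): P=onz(w,[c+[295,225]],.009)[0];print(a,c+[295,225],P-s["tcp_pos"])
E
```

```text
t: 9.88
tcp_pos: [0.5316, -0.245, 0.0286]
eef_rot: [-0.148, 0.989, -0.0, 0.0]
wrist_force: [-0.1, -0.4, 2.9]
gripper_width: 0.0383
gripper_force: 20.0
t 9.8833 tcp [ 0.5316 -0.245   0.0286] yaw_y 106.99 F [-0.1 -0.4  2.9] w 0.0383 gf 20.0 q [-0.45  0.69  1.81  0.    0.64 -2.32]
(array([321.45471191, 254.47583008]), array([65.9, 69.6]), 90) [ 0.00035804 -0.00064199 -0.01955238]
[ 0  0 10  8 39] [297.76923077 227.17948718] [-0.01153124 -0.01768061 -0.01955238]
[44  0 11  9 50] [345.84 227.56] [-0.01893808  0.00724386 -0.01955238]
[ 10  17  34  27 708] [321.3319209  254.51694915] [ 0.00040271 -0.00070005 -0.01955238]
```

```bash
python3 -m crank '[{"translation":[0,0,-0.8],"turn":[0,0,0],"grip":0.3},{"translation":[0,0,-2],"turn":[0,0,0],"grip":0.3},{"translation":[0,0,-3.2],"turn":[0,0,0],"grip":0.3},{"translation":[-0.3,0.8,-4.2],"turn":[0,0,0],"grip":0.3},{"translation":[-0.8,1.7,-5],"turn":[0,0,0],"grip":0.3},{"translation":[-1.3,2.8,-5.5],"turn":[0,0,0],"grip":0.3},{"translation":[-1.8,3.9,-5.8],"turn":[0,0,0],"grip":0.3},{"translation":[-2.3,5,-6],"turn":[0,0,0],"grip":0.3}]'
python3 - <<'E'
from h import *
st();move([.5854,.0975,.20],107)
E
```

```text
t: 10.6
tcp_pos: [0.5541, -0.0801, 0.2099]
eef_rot: [-0.147, 0.989, -0.0, 0.001]
wrist_force: [-0.2, -0.9, -0.8]
gripper_width: 0.0389
gripper_force: 20.0
t 10.6 tcp [ 0.5541 -0.0801  0.2099] yaw_y 106.95 F [-0.2 -0.9 -0.8] w 0.0389 gf 20.0 q [-0.16  0.38  1.81 -0.    0.96 -2.03]
T [-2.722, 5.36, 0.331] turn [-0.01, 0.03, -0.01]
```

```bash
python3 -m crank '[{"translation":[-0.5,1.1,0],"turn":[0,0,0],"grip":0.3},{"translation":[-1.1,2.2,0],"turn":[0,0,0],"grip":0.3},{"translation":[-1.6,3.3,0],"turn":[0,0,0],"grip":0.3},{"translation":[-2.2,4.3,0],"turn":[0,0,0],"grip":0.3},{"translation":[-2.6,5.1,0],"turn":[0,0,0],"grip":0.3},{"translation":[-2.6,5.1,0],"turn":[0,0,0],"grip":0.3},{"translation":[-2.6,5.1,0],"turn":[0,0,0],"grip":0.3}]'
python3 - <<'E'
from h import *
st();move([.5854,.0975,.095],107);w=cam("wrist");s=robot.state();g=cv2.cvtColor(w["bgr"],cv2.COLOR_BGR2GRAY)
q=parts(w,proj(w,[s["tcp_pos"]-[0,0,.018]]),44,75)[0]; print(q,(onz(w,[q[0]],s["tcp_pos"][2]-.0196)[0]-s["tcp_pos"]).round(4))
cv2.imwrite("pics/w8.png",w["bgr"])
E
```

```text
t: 11.18
tcp_pos: [0.5833, 0.089, 0.208]
eef_rot: [-0.149, 0.989, -0.0, -0.0]
wrist_force: [0.6, 0.6, -0.4]
gripper_width: 0.0388
gripper_force: 20.0
t 11.1833 tcp [0.5833 0.089  0.208 ] yaw_y 107.16 F [ 0.6  0.6 -0.4] w 0.0388 gf 20.0 q [ 0.13  0.42  1.74 -0.    0.98 -1.74]
T [-0.153, 0.251, 3.765] turn [-0.0, -0.01, 0.03]
(array([319.51574707, 251.65129089]), array([73. , 84.8]), 15) [-0.0007 -0.0011 -0.0196]
```

```bash
python3 -m crank '[{"translation":[-0.15,0.25,0.8],"turn":[0,0,0],"grip":0.3},{"translation":[-0.15,0.25,1.8],"turn":[0,0,0],"grip":0.3},{"translation":[-0.15,0.25,2.8],"turn":[0,0,0],"grip":0.3},{"translation":[-0.15,0.25,3.4],"turn":[0,0,0],"grip":0.3},{"translation":[-0.15,0.25,3.76],"turn":[0,0,0],"grip":0.3},{"translation":[-0.15,0.25,3.76],"turn":[0,0,0],"grip":0.3},{"translation":[-0.15,0.25,3.76],"turn":[0,0,0],"grip":0.3},{"translation":[-0.15,0.25,3.76],"turn":[0,0,0],"grip":0.3}]'
python3 - <<'E'
from h import *
st();move([.5854,.0975,.0675],107);st();w=cam("wrist");cv2.imwrite("pics/w8.png",cv2.resize(w["bgr"][140:330,200:450],None,fx=2,fy=2));st()
E
```

```text
t: 11.9
tcp_pos: [0.5865, 0.0958, 0.0968]
eef_rot: [-0.147, 0.989, -0.0, 0.001]
wrist_force: [-0.7, -0.7, -1.3]
gripper_width: 0.039
gripper_force: 20.0
t 11.9 tcp [0.5865 0.0958 0.0968] yaw_y 106.95 F [-0.7 -0.7 -1.3] w 0.039 gf 20.0 q [ 0.14  0.58  1.78 -0.    0.77 -1.72]
T [0.021, 0.065, 0.975] turn [-0.0, 0.02, -0.01]
t 11.9 tcp [0.5865 0.0958 0.0968] yaw_y 106.95 F [-0.7 -0.7 -1.3] w 0.039 gf 20.0 q [ 0.14  0.58  1.78 -0.    0.77 -1.72]
t 11.95 tcp [0.5867 0.096  0.097 ] yaw_y 106.97 F [-0.1 -0.1  0.5] w 0.0388 gf 20.0 q [ 0.14  0.58  1.78 -0.    0.77 -1.72]
```

View pics/w8.png

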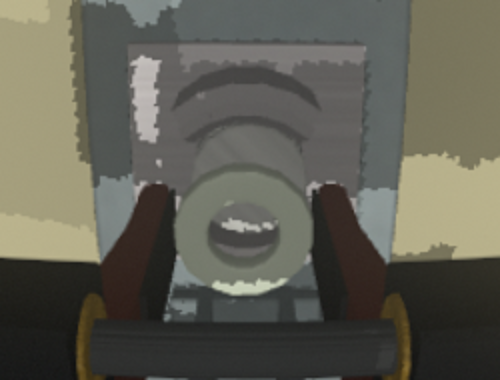

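The crop shows the ring gripped square, centred at (244,230), with the carrier below it in the pocket and centred at about column 247.

```bash
python3 -m crank '[{"translation":[0.02,0.04,0.25],"turn":[0,0,0],"grip":0.3},{"translation":[0.02,0.04,0.5],"turn":[0,0,0],"grip":0.3},{"translation":[0.02,0.04,0.75],"turn":[0,0,0],"grip":0.3},{"translation":[0.02,0.04,0.9],"turn":[0,0,0],"grip":0.3},{"translation":[0.02,0.04,0.98],"turn":[0,0,0],"grip":0.3},{"translation":[0.02,0.04,0.98],"turn":[0,0,0],"grip":0.3}]'
python3 -m crank '[{"translation":[0,0,0.03],"turn":[0,0,0],"grip":0.3},{"translation":[0,0,0.06],"turn":[0,0,0],"grip":0.3},{"translation":[0,0,0.06],"turn":[0,0,0],"grip":0.3},{"translation":[0,0,0.06],"turn":[0,0,0],"grip":0.3}]'
```

```text
t: 12.45
tcp_pos: [0.5844, 0.0974, 0.0655]
eef_rot: [-0.148, 0.989, 0.0, -0.0]
wrist_force: [-0.5, 0.4, 0.1]
gripper_width: 0.0386
gripper_force: 20.0
t: 12.78
tcp_pos: [0.5846, 0.0974, 0.0649]
eef_rot: [-0.148, 0.989, 0.0, -0.0]
wrist_force: [-2.4, 0.8, 7.0]
gripper_width: 0.0386
gripper_force: 22.2
```

```bash
python3 -m crank '[{"translation":[0,0,0],"turn":[0,0,0],"grip":-0.2},{"translation":[0,0,0],"turn":[0,0,0],"grip":-0.2},{"translation":[0,0,0],"turn":[0,0,0],"grip":-0.2},{"translation":[0,0,-0.2],"turn":[0,0,0],"grip":-0.2},{"translation":[0,0,-0.6],"turn":[0,0,0],"grip":-0.2},{"translation":[0,0,-1.5],"turn":[0,0,0],"grip":-0.2},{"translation":[0,0,-2.7],"turn":[0,0,0],"grip":-0.2},{"translation":[0,0,-3.9],"turn":[0,0,0],"grip":-0.2}]'
python3 -m crank '[{"translation":[0,0,-1.2],"turn":[0,0,0],"grip":-0.2},{"translation":[0,0,-2.2],"turn":[0,0,0],"grip":-0.2},{"translation":[0,0,-2.2],"turn":[0,0,0],"grip":-0.2}]'
python3 - <<'E'
from h import *
st();w=cam("wrist");save(w,"v5.pkl");cv2.imwrite("pics/w9.png",cv2.resize(w["bgr"][120:260,220:420],None,fx=4,fy=4))
p=proj(w,[[.586,.0968,.048]])[0];print(p)
g=cv2.cvtColor(w["bgr"],cv2.COLOR_BGR2GRAY);u,v=p.astype(int)
for t in (70,90,110):
  for a,c in blobs(g[v-10:v+11,u-10:u+11]<t,15): print(t,a,c+[u-10,v-10],onz(w,[c+[u-10,v-10]],.048))
move([.446,-.3153,.15],107)
E
```

```text
t: 13.45
tcp_pos: [0.584, 0.0971, 0.1828]
eef_rot: [-0.148, 0.989, 0.0, -0.001]
wrist_force: [0.8, 0.2, 0.5]
gripper_width: 0.0528
gripper_force: 0.0
t: 13.7
tcp_pos: [0.588, 0.0977, 0.2552]
eef_rot: [-0.148, 0.989, -0.0, 0.006]
wrist_force: [1.6, 0.0, 0.9]
gripper_width: 0.0527
gripper_force: 0.0
t 13.7 tcp [0.588  0.0977 0.2552] yaw_y 107.0 F [1.6 0.  0.9] w 0.0527 gf 0.0 q [ 0.14  0.37  1.7  -0.    1.07 -1.72]
[322.17975466 177.3127405 ]
70 [ 8  6  4  5 18] [321.38888889 175.22222222] [[0.58394538 0.09523315 0.048     ]]
90 [ 7  5  6  7 28] [321.32142857 175.03571429] [[0.58376133 0.09509695 0.048     ]]
110 [ 7  5  7  7 39] [321.56410256 174.64102564] [[0.5832441  0.09522544 0.048     ]]
T [8.536, -11.786, 3.349] turn [-0.01, 0.09, -0.0]
```

View pics/w9.png

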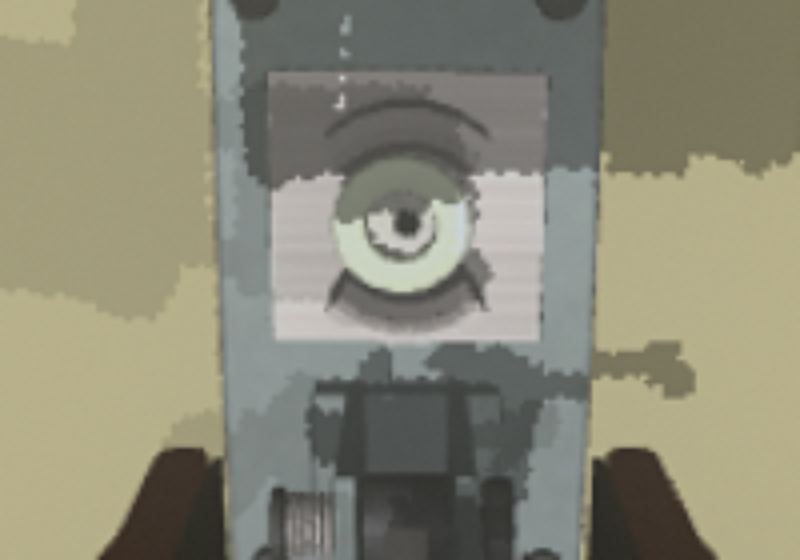

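The crop shows the ring flat on the carrier, ring centre (402,224) and carrier hole (406,222), so nearly concentric in the pocket. That was the tenth picture, so from here I work from numbers only.

```bash
python3 -m crank '[{"translation":[0.7,-1,0],"turn":[0,0,0],"grip":-0.4},{"translation":[1.5,-2,0],"turn":[0,0,0],"grip":-0.4},{"translation":[2.3,-3.1,0.1],"turn":[0,0,0],"grip":-0.4},{"translation":[3.1,-4.2,0.3],"turn":[0,0,0],"grip":-0.4},{"translation":[3.9,-5.3,0.8],"turn":[0,0,0],"grip":-0.4},{"translation":[4.7,-6.4,1.3],"turn":[0,0,0],"grip":-0.4},{"translation":[5.5,-7.5,1.8],"turn":[0,0,0],"grip":-0.4},{"translation":[6.3,-8.6,2.3],"turn":[0,0,0],"grip":-0.4}]'
python3 -m crank '[{"translation":[0.8,-1.1,0.5],"turn":[0,0,0],"grip":-0.4},{"translation":[1.6,-2.2,0.8],"turn":[0,0,0],"grip":-0.4},{"translation":[2.2,-3.1,1.0],"turn":[0,0,0],"grip":-0.4},{"translation":[2.2,-3.1,1.0],"turn":[0,0,0],"grip":-0.4},{"translation":[2.2,-3.1,1.0],"turn":[0,0,0],"grip":-0.4}]'
python3 - <<'E'
from h import *
st();w=cam("wrist")
for q in parts(w,proj(w,[[.446,-.3153,.013]]),36,75): print(q,onz(w,[q[0]],.0115))
move([.446,-.3153,.029],107)
E
```

```text
t: 14.42
tcp_pos: [0.4798, -0.1995, 0.1796]
eef_rot: [-0.148, 0.989, 0.0, -0.001]
wrist_force: [1.4, -0.1, 0.6]
gripper_width: 0.0617
gripper_force: 0.0
t: 14.83
tcp_pos: [0.444, -0.3075, 0.1495]
eef_rot: [-0.146, 0.989, 0.001, -0.001]
wrist_force: [0.3, -0.4, 1.2]
gripper_width: 0.0615
gripper_force: 0.0
t 14.8333 tcp [ 0.444  -0.3075  0.1495] yaw_y 106.79 F [ 0.3 -0.4  1.2] w 0.0615 gf 0.0 q [-0.63  0.44  1.88  0.    0.82 -2.49]
(array([312.85494995, 196.24755859]), array([42.1, 42.4]), 119) [[ 0.44503395 -0.31590915  0.0115    ]]
T [0.037, -0.304, 4.029] turn [0.02, -0.01, -0.02]
```

```bash
python3 -m crank '[{"translation":[0.06,-0.31,1.2],"turn":[0,0,1],"grip":-0.4},{"translation":[0.06,-0.31,2.4],"turn":[0,0,1],"grip":-0.4},{"translation":[0.06,-0.31,3.3],"turn":[0,0,1],"grip":-0.4},{"translation":[0.06,-0.31,3.8],"turn":[0,0,1],"grip":-0.4},{"translation":[0.06,-0.31,4.0],"turn":[0,0,1],"grip":-0.4},{"translation":[0.06,-0.31,4.0],"turn":[0,0,1],"grip":-0.4},{"translation":[0.06,-0.31,4.0],"turn":[0,0,1],"grip":-0.4}]' 25
python3 - <<'E'
from h import *
st();w=cam("wrist");s=robot.state();move([.4454,-.3158,.029],102)
for q in parts(w,proj(w,[[.4454,-.3158,.013]]),50,75): print(q,onz(w,[q[0]],.0115))
st()
E
```

```text
t: 15.47
tcp_pos: [0.4472, -0.315, 0.0311]
eef_rot: [-0.105, 0.994, 0.0, -0.0]
wrist_force: [0.7, 0.6, -0.9]
gripper_width: 0.0614
gripper_force: 0.0
t 15.4667 tcp [ 0.4472 -0.315   0.0311] yaw_y 102.09 F [ 0.7  0.6 -0.9] w 0.0614 gf 0.0 q [-0.64  0.65  1.9   0.    0.59 -2.42]
T [0.07, 0.004, 0.086] turn [-0.01, 0.01, 0.02]
(array([322.15222168, 247.66300964]), array([67. , 69.2]), 92) [[ 0.44345555 -0.31618324  0.0115    ]]
t 15.5167 tcp [ 0.4475 -0.3155  0.0316] yaw_y 102.08 F [-0.1  0.5  0.3] w 0.0619 gf 0.0 q [-0.64  0.65  1.9   0.    0.59 -2.42]
```

```bash
python3 -m crank '[{"translation":[0.1,0,0.08],"turn":[0,0,0],"grip":-0.4},{"translation":[0.1,0,0.08],"turn":[0,0,0],"grip":-0.4},{"translation":[0.1,0,0.08],"turn":[0,0,0],"grip":0.3},{"translation":[0.1,0,0.08],"turn":[0,0,0],"grip":0.3},{"translation":[0.1,0,0.08],"turn":[0,0,0],"grip":0.3},{"translation":[0.1,0,0.08],"turn":[0,0,0],"grip":0.3},{"translation":[0.1,0,0.08],"turn":[0,0,0],"grip":0.3},{"translation":[0.1,0,0.08],"turn":[0,0,0],"grip":0.3}]' 25
python3 - <<'E'
from h import *
st();w=cam("wrist");s=robot.state()
for z in (.0115,.013):
  q=parts(w,proj(w,[s["tcp_pos"]-[0,0,.018]]),50,75)[0]; P=onz(w,[q[0]],z)[0];print(q,P-s["tcp_pos"])
E
```

```text
t: 16.18
tcp_pos: [0.4437, -0.3166, 0.0286]
eef_rot: [-0.104, 0.995, -0.0, 0.0]
wrist_force: [-0.2, 0.6, 2.9]
gripper_width: 0.0391
gripper_force: 25.0
t 16.1833 tcp [ 0.4437 -0.3166  0.0286] yaw_y 101.99 F [-0.2  0.6  2.9] w 0.0391 gf 25.0 q [-0.64  0.65  1.9   0.    0.59 -2.42]
(array([321.43914795, 255.37054443]), array([67. , 69.7]), 91) [-0.00023895 -0.00079315 -0.01707956]
(array([321.43914795, 255.37054443]), array([67. , 69.7]), 91) [-0.00096027 -0.00094654 -0.01557956]
```

```bash
python3 -m crank '[{"translation":[0,0,-0.8],"turn":[0,0,0],"grip":0.3},{"translation":[0,0,-2],"turn":[0,0,0],"grip":0.3},{"translation":[0,0,-3.2],"turn":[0,0,0],"grip":0.3},{"translation":[-0.5,0.7,-4.2],"turn":[0,0,0],"grip":0.3},{"translation":[-1.1,1.7,-5],"turn":[0,0,0],"grip":0.3},{"translation":[-1.8,2.8,-5.6],"turn":[0,0,0],"grip":0.3},{"translation":[-2.5,3.8,-6],"turn":[0,0,0],"grip":0.3},{"translation":[-3.2,4.9,-6],"turn":[0,0,0],"grip":0.3}]'
python3 - <<'E'
from h import *
st();move([.585,.0976,.20],107)
E
```

```text
t: 16.9
tcp_pos: [0.5089, -0.152, 0.2113]
eef_rot: [-0.104, 0.995, -0.001, 0.002]
wrist_force: [0.7, -0.7, -1.6]
gripper_width: 0.0396
gripper_force: 25.0
t 16.9 tcp [ 0.5089 -0.152   0.2113] yaw_y 101.95 F [ 0.7 -0.7 -1.6] w 0.0396 gf 25.0 q [-0.31  0.33  1.87 -0.    0.93 -2.09]
T [-4.203, 7.615, 0.375] turn [-0.03, 0.05, -1.01]
```

```bash
python3 -m crank '[{"translation":[-0.5,1,0],"turn":[0,0,-1],"grip":0.3},{"translation":[-1.1,2.1,0],"turn":[0,0,-1],"grip":0.3},{"translation":[-1.7,3.2,0.1],"turn":[0,0,-1],"grip":0.3},{"translation":[-2.3,4.3,0.2],"turn":[0,0,-1],"grip":0.3},{"translation":[-2.9,5.4,0.3],"turn":[0,0,-1],"grip":0.3},{"translation":[-3.5,6.4,0.3],"turn":[0,0,-1],"grip":0.3},{"translation":[-4,7.2,0.3],"turn":[0,0,-1],"grip":0.3},{"translation":[-4.2,7.6,0.3],"turn":[0,0,-1],"grip":0.3}]'
python3 -m crank '[{"translation":[0,0,0],"turn":[0,0,0],"grip":0.3},{"translation":[0,0,0],"turn":[0,0,0],"grip":0.3}]'
python3 - <<'E'
from h import *
st();move([.585,.0976,.105],107)
E
```

```text
t: 17.57
tcp_pos: [0.5837, 0.0995, 0.199]
eef_rot: [-0.149, 0.989, 0.0, 0.0]
wrist_force: [-0.0, 0.7, -0.6]
gripper_width: 0.0397
gripper_force: 25.0
t: 17.73
tcp_pos: [0.5823, 0.0964, 0.1988]
eef_rot: [-0.149, 0.989, -0.0, -0.001]
wrist_force: [-0.4, -0.0, -2.2]
gripper_width: 0.0395
gripper_force: 25.0
t 17.7333 tcp [0.5823 0.0964 0.1988] yaw_y 107.08 F [-0.4 -0.  -2.2] w 0.0395 gf 25.0 q [ 0.14  0.43  1.74 -0.    0.97 -1.72]
T [-0.102, 0.013, 3.128] turn [-0.0, -0.02, 0.02]
```

```bash
python3 -m crank '[{"translation":[-0.1,0.02,0.8],"turn":[0,0,0],"grip":0.3},{"translation":[-0.1,0.02,1.6],"turn":[0,0,0],"grip":0.3},{"translation":[-0.1,0.02,2.4],"turn":[0,0,0],"grip":0.3},{"translation":[-0.1,0.02,2.9],"turn":[0,0,0],"grip":0.3},{"translation":[-0.1,0.02,3.1],"turn":[0,0,0],"grip":0.3},{"translation":[-0.1,0.02,3.1],"turn":[0,0,0],"grip":0.3},{"translation":[-0.1,0.02,3.1],"turn":[0,0,0],"grip":0.3},{"translation":[-0.1,0.02,3.1],"turn":[0,0,0],"grip":0.3}]'
python3 - <<'E'
from h import *
for i in range(3): move([.585,.0976,.0755],107);robot.read_camera("side")
st()
E
```

```text
t: 18.4
tcp_pos: [0.5863, 0.0973, 0.1076]
eef_rot: [-0.147, 0.989, -0.0, 0.001]
wrist_force: [0.3, 0.2, -1.0]
gripper_width: 0.0392
gripper_force: 25.0
T [0.04, 0.023, 1.07] turn [-0.0, 0.02, -0.01]
T [0.045, 0.016, 1.074] turn [-0.0, 0.02, -0.01]
T [0.045, 0.012, 1.073] turn [-0.0, 0.02, -0.0]
t 18.55 tcp [0.5862 0.0978 0.1076] yaw_y 106.99 F [ 0.3  0.5 -1.5] w 0.0394 gf 25.0 q [ 0.15  0.57  1.78 -0.    0.79 -1.72]
```

```bash
python3 -m crank '[{"translation":[0.03,0,0.3],"turn":[0,0,0],"grip":0.3},{"translation":[0.03,0,0.55],"turn":[0,0,0],"grip":0.3},{"translation":[0.03,0,0.75],"turn":[0,0,0],"grip":0.3},{"translation":[0.03,0,0.9],"turn":[0,0,0],"grip":0.3},{"translation":[0.03,0,1.0],"turn":[0,0,0],"grip":0.3},{"translation":[0.03,0,1.03],"turn":[0,0,0],"grip":0.3},{"translation":[0.03,0,1.03],"turn":[0,0,0],"grip":0.3}]'
python3 -m crank '[{"translation":[0,0,0.03],"turn":[0,0,0],"grip":0.3},{"translation":[0,0,0.06],"turn":[0,0,0],"grip":0.3},{"translation":[0,0,0.06],"turn":[0,0,0],"grip":0.3}]'
```

```text
t: 19.13
tcp_pos: [0.5842, 0.0975, 0.0749]
eef_rot: [-0.148, 0.989, -0.0, -0.001]
wrist_force: [-1.3, -1.2, -0.4]
gripper_width: 0.0395
gripper_force: 25.0
t: 19.38
tcp_pos: [0.5844, 0.0973, 0.0737]
eef_rot: [-0.148, 0.989, -0.0, -0.0]
wrist_force: [-2.1, -2.0, -0.3]
gripper_width: 0.0394
gripper_force: 25.0
```

```bash
python3 -m crank '[{"translation":[0,0,0.03],"turn":[0,0,0],"grip":0.3},{"translation":[0,0,0.03],"turn":[0,0,0],"grip":0.3},{"translation":[0,0,0.03],"turn":[0,0,0],"grip":0.3}]'
```

```text
t: 19.63
tcp_pos: [0.5844, 0.0974, 0.0736]
eef_rot: [-0.148, 0.989, -0.0, -0.0]
wrist_force: [-4.8, -2.2, 7.5]
gripper_width: 0.0389
gripper_force: 25.0
```

```bash
python3 -m crank '[{"translation":[0,0,0],"turn":[0,0,0],"grip":-0.2},{"translation":[0,0,0],"turn":[0,0,0],"grip":-0.2},{"translation":[0,0,0],"turn":[0,0,0],"grip":-0.2},{"translation":[0,0,-0.2],"turn":[0,0,0],"grip":-0.2},{"translation":[0,0,-0.6],"turn":[0,0,0],"grip":-0.2},{"translation":[0,0,-1.5],"turn":[0,0,0],"grip":-0.2},{"translation":[0,0,-2.7],"turn":[0,0,0],"grip":-0.2},{"translation":[0,0,-3.9],"turn":[0,0,0],"grip":-0.2}]'
python3 -m crank '[{"translation":[0,0,-1.2],"turn":[0,0,0],"grip":-0.2},{"translation":[0,0,-2.2],"turn":[0,0,0],"grip":-0.2},{"translation":[0,0,-2.2],"turn":[0,0,0],"grip":-0.2},{"translation":[0,0,-2.2],"turn":[0,0,0],"grip":-0.2}]'
python3 - <<'E'
from h import *
st();w=cam("wrist");save(w,"v6.pkl");hsv=cv2.cvtColor(w["bgr"],cv2.COLOR_BGR2HSV);g=cv2.cvtColor(w["bgr"],cv2.COLOR_BGR2GRAY)
p=proj(w,[[.586,.0968,.058]])[0];print(p);u,v=p.astype(int)
for y in range(v-26,v+28,2): print(y," ".join("%3d"%g[y,x] for x in range(u-28,u+29,2)))
yw=np.radians(17);X=np.array([np.cos(yw),np.sin(yw),0]);Y=np.array([-X[1],X[0],0]);O=np.array([.5857,.0966,0])+.03*X
print("ball exp",O+.0666*X+[0,0,.264]); ct=O+.0579*X+.072*Y+[0,0,.177];print("tip exp",ct)
for n in("scene","side"): 
    c=cam(n);save(c,n+".pkl");print(n,proj(c,[O+.0666*X+[0,0,.264],ct]).round(1))
E
```

```text
t: 20.3
tcp_pos: [0.5842, 0.0976, 0.1915]
eef_rot: [-0.148, 0.989, 0.0, -0.001]
wrist_force: [1.2, -0.2, -0.3]
gripper_width: 0.0526
gripper_force: 0.0
t: 20.63
tcp_pos: [0.5859, 0.0978, 0.259]
eef_rot: [-0.148, 0.989, 0.0, 0.003]
wrist_force: [-0.9, 0.1, -0.7]
gripper_width: 0.0528
gripper_force: 0.0
t 20.6333 tcp [0.5859 0.0978 0.259 ] yaw_y 107.0 F [-0.9  0.1 -0.7] w 0.0528 gf 0.0 q [ 0.15  0.36  1.69  0.    1.08 -1.72]
[321.38442824 181.3870218 ]
155 106 105 105 105  90  91 101 103 101 100  99  97  96  96  97  97  94  97  99  98 126 125 112  83 121 130 129 129 130
157 104 103 103 102 102 102 102  99  97  97  96  96  94  93  93  93  95  96  94  95 103 119 124 124 110 124 123 125 125
159 104 103 103 101 102 102  99  97  97  89  82  77  76  77  77  78  78  80  83  92  95 107 122 123 124 124 123 123 124
161 104 104 104 105 103  96  96  95  81  77  82  89  94 100  98  88  87  86  79  79  88 109 110 123 123 123 123 123 122
163 102 103 102 102 111 106  85  77  80  89 119 127 128 119 113 120 112  95 101  88  78  87 112 124 129 130 119 129 124
165 176 178  95 179 187 184 120  89 114 128 1
[... 2054 characters left out ...]
 113 113 111 108 109 116 135 155 176 183 187 191 192 191 191
201 197 197 196 196 190 180 177 150 143 126 119 115 105 107 107 109 112 116 129 134 143 183 192 188 187 186 185 185 184
203 200 200 199 198 199 199 196 195 198 168 150 147 162 150 143 157 153 139 149 181 195 191 191 190 190 190 189 189 190
205 202 202 200 199 199 198 198 199 199 197 196 187 192 184 184 179 194 190 196 195 194 191 191 191 190 190 190 189 189
207 138 138 139 138 139 138 139 139 138 139 148 179 189 184 183 186 188 162 131 111 101 100 127 137 137 124 124 137 140
ball exp [0.67807904 0.12484311 0.264     ]
tip exp [0.64870843 0.19115342 0.177     ]
scene [[351.9 208.5]
 [374.5 228.1]]
side [[347.2 152.8]
 [328.4 171.2]]
```

```bash
python3 -m crank '[{"translation":[0,0,-1.2],"turn":[0,0,0],"grip":1},{"translation":[0,0,-2.4],"turn":[0,0,1],"grip":1},{"translation":[0,0,-3.4],"turn":[0,0,2.4],"grip":1},{"translation":[0,0,-3.4],"turn":[0,0,3.8],"grip":1},{"translation":[0,0,-3.4],"turn":[0,0,5.2],"grip":1},{"translation":[0,0,-3.4],"turn":[0,0,6.6],"grip":1},{"translation":[0,0,-3.4],"turn":[0,0,8],"grip":1},{"translation":[0,0,-3.4],"turn":[0,0,9],"grip":1}]' 20
python3 - <<'E'
from h import *
st();move([.6841,.2021,.36],17)
E
```

```text
t: 21.45
tcp_pos: [0.5841, 0.0975, 0.3558]
eef_rot: [0.245, 0.97, -0.001, -0.002]
wrist_force: [-0.0, 0.8, -0.4]
gripper_width: 0.0031
gripper_force: 0.0
t 21.45 tcp [0.5841 0.0975 0.3558] yaw_y 61.64 F [-0.   0.8 -0.4] w 0.0031 gf 0.0 q [ 0.15  0.27  1.59  0.    1.28 -0.93]
T [-1.278, 4.652, -0.153] turn [-0.03, -0.02, 8.93]
```

```bash
python3 -m crank '[{"translation":[-0.3,1,0],"turn":[0,0,1.3],"grip":1},{"translation":[-0.6,2,0],"turn":[0,0,2.7],"grip":1},{"translation":[-0.9,3,0],"turn":[0,0,4.1],"grip":1},{"translation":[-1.2,4,0],"turn":[0,0,5.5],"grip":1},{"translation":[-1.28,4.65,0],"turn":[0,0,6.9],"grip":1},{"translation":[-1.28,4.65,0],"turn":[0,0,8.2],"grip":1},{"translation":[-1.28,4.65,0],"turn":[0,0,8.93],"grip":1},{"translation":[-1.28,4.65,0],"turn":[0,0,8.93],"grip":1}]'
python3 - <<'E'
from h import *
st();w=cam("wrist");save(w,"v7.pkl");move([.6841,.2021,.177],17)
g=cv2.cvtColor(w["bgr"],cv2.COLOR_BGR2GRAY)
e=[[.64870843,.19115342,.177],[.67807904,.12484311,.264]];P=proj(w,e);print(P)
sd=cam("scene");gs=cv2.cvtColor(sd["bgr"],cv2.COLOR_BGR2GRAY)
u,v=P[0].astype(int);
for y in range(v-24,v+25,3): print(y," ".join("%3d"%g[y,x] for x in range(u-30,u+31,3)))
print()
u,v=proj(sd,e)[0].astype(int)
for y in range(v-8,v+9): print(y," ".join("%3d"%gs[y,x] for x in range(u-10,u+11)))
E
```

```text
t: 22.12
tcp_pos: [0.6837, 0.203, 0.3549]
eef_rot: [0.593, 0.805, -0.002, -0.001]
wrist_force: [-0.0, -0.2, -0.0]
gripper_width: 0.0006
gripper_force: 0.0
t 22.1167 tcp [0.6837 0.203  0.3549] yaw_y 17.26 F [-0.  -0.2 -0. ] w 0.0006 gf 0.0 q [ 0.27  0.47  1.31 -0.    1.37 -0.03]
T [-0.027, 0.031, 5.946] turn [-0.04, -0.0, 0.09]
[[286.71402792 187.57204306]
 [288.66259744 292.32678056]]
163 164 164 164 163 163 163 164 117 109 159 163 164 163 163 164 164 164 163 164 164 164
166 164 163 163 164 162 164 164 116 109 160 164 164 163 163 164 164 164 164 164 164 163
169 125 141 132 117 116 115 137 110 112 168 134 105 149 160 127 118 152 151 117 127 159
172  88  98 100  94  95 100  99 102  78  98  97  99  99 100 101 101 103 104 104 105 106
175 146 144 144 142 145 143 102  56  62  58  66 143 140 142 146 145 144 148 147 149 150
178 146 146 143 145 144 143  78  64  57  55  70 138 141 140 146 145 142 146 147 148 150
181 147 147 146 146 141 143  95  63  55  54  68 128 130 143 143 145 146 147 149 150 143
184 147 148 149 145 143 141 129  86  56  46  48  43  73  89 115 128 125 143 148 148 151
187 175 
[... 1580 characters left out ...]
 105 107 109 109 121 138 139 127  96  61  52  62  98 132 140 142 142 144 150 151 153
230 106 109 109 112 127 143 150 139 110  65  62  88 120 145 150 153 152 153 153 154 153
231 108 107 109 109 125 147 150 140 105  69  85 121 140 150 152 156 154 155 153 155 155
232 109 106 105 111 118 136 145 133  95  72 103 138 151 153 153 155 153 155 154 155 154
233 107 107 106 107 110 126 141 122  81  78 114 146 154 155 155 155 154 154 156 154 155
234 106 108 108 110 112 120 128 105  70  90 126 151 155 153 154 156 154 151 153 153 153
235 108 111 110 109 106 106  99  78  69 104 139 153 154 154 153 155 153 155 155 154 154
236 120 121 124 125 124 109  82  65  69 105 142 153 154 157 152 154 157 153 154 156 155
```

```bash
python3 -m crank '[{"translation":[-0.03,0.03,1.2],"turn":[0,0,0],"grip":1},{"translation":[-0.03,0.03,2.4],"turn":[0,0,0],"grip":1},{"translation":[-0.03,0.03,3.6],"turn":[0,0,0],"grip":1},{"translation":[-0.03,0.03,4.8],"turn":[0,0,0],"grip":1},{"translation":[-0.03,0.03,5.6],"turn":[0,0,0],"grip":1},{"translation":[-0.03,0.03,5.9],"turn":[0,0,0],"grip":1},{"translation":[-0.03,0.03,5.9],"turn":[0,0,0],"grip":1},{"translation":[-0.03,0.03,5.9],"turn":[0,0,0],"grip":1}]'
python3 - <<'E'
from h import *
st()
yw=np.radians(17);X=np.array([np.cos(yw),np.sin(yw)]);Y=np.array([-X[1],X[0]]);O=np.array([.5857,.0966])+.03*X
d=np.array(robot.state()["tcp_pos"])[:2]-O; print("press xy",d@X,d@Y)
for x in (.05,.022): move([*(O+x*X+.072*Y),.177],17)
E
```

```text
t: 22.88
tcp_pos: [0.6856, 0.2021, 0.1814]
eef_rot: [0.592, 0.806, 0.0, 0.0]
wrist_force: [0.1, -0.2, 0.6]
gripper_width: 0.0
gripper_force: 0.0
t 22.8833 tcp [0.6856 0.2021 0.1814] yaw_y 17.39 F [ 0.1 -0.2  0.6] w 0.0 gf 0.0 q [ 0.27  0.62  1.46 -0.    1.06 -0.03]
press xy 0.09641166351965122 0.0716366147640502
T [0.023, -1.547, 0.146] turn [0.0, 0.0, 0.08]
T [0.029, -2.48, 0.146] turn [0.0, 0.0, 0.08]
```

```bash
python3 -m crank '[{"translation":[0.01,-0.4,0.12],"turn":[0,0,0],"grip":1},{"translation":[0.01,-0.7,0.12],"turn":[0,0,0],"grip":1},{"translation":[0.02,-1,0.12],"turn":[0,0,0],"grip":1},{"translation":[0.02,-1.3,0.12],"turn":[0,0,0],"grip":1},{"translation":[0.02,-1.6,0.12],"turn":[0,0,0],"grip":1},{"translation":[0.03,-1.9,0.12],"turn":[0,0,0],"grip":1},{"translation":[0.03,-2.15,0.12],"turn":[0,0,0],"grip":1},{"translation":[0.03,-2.15,0.12],"turn":[0,0,0],"grip":1}]'
python3 -m crank '[{"translation":[0,-0.15,0.05],"turn":[0,0,0],"grip":1},{"translation":[0,-0.3,0.08],"turn":[0,0,0],"grip":1},{"translation":[0,-0.4,0.1],"turn":[0,0,0],"grip":1},{"translation":[0,-0.4,0.1],"turn":[0,0,0],"grip":1}]'
python3 - <<'E'
from h import *
st()
yw=np.radians(17);X=np.array([np.cos(yw),np.sin(yw)]);Y=np.array([-X[1],X[0]]);O=np.array([.5857,.0966])+.03*X
d=np.array(robot.state()["tcp_pos"])[:2]-O; print("press xy",d@X,d@Y)
sd=cam("scene");gs=cv2.cvtColor(sd["bgr"],cv2.COLOR_BGR2GRAY)
for th in (0,.8,1.1,1.25,1.4):
    print(th,proj(sd,[*(O+(.045-.05*np.sin(th-.26))*X+.072*Y),.128+.05*np.cos(th-.26)]).round(1))
E
```

```text
t: 23.55
tcp_pos: [0.6216, 0.1832, 0.1772]
eef_rot: [0.592, 0.806, -0.001, -0.001]
wrist_force: [-0.8, 0.6, 0.4]
gripper_width: 0.0008
gripper_force: 0.1
t: 23.88
tcp_pos: [0.611, 0.1799, 0.1737]
eef_rot: [0.592, 0.806, -0.001, -0.0]
wrist_force: [0.7, -0.2, -0.2]
gripper_width: 0.0006
gripper_force: 0.0
t 23.8833 tcp [0.611  0.1799 0.1737] yaw_y 17.35 F [ 0.7 -0.2 -0.2] w 0.0006 gf 0.0 q [ 0.27  0.53  1.65 -0.    0.96 -0.04]
press xy 0.0185777350541603 0.07224529562600063
0 [[374.5 228.3]]
0.8 [[371.  220.4]]
1.1 [[369.8 220.2]]
1.25 [[369.2 220.6]]
1.4 [[368.7 221.4]]
```

Run:
```python
from h import *
yw=np.radians(17);X=np.array([np.cos(yw),np.sin(yw)]);Y=np.array([-X[1],X[0]]);O=np.array([.5857,.0966])+.03*X
w=cam("wrist");g=cv2.cvtColor(w["bgr"],cv2.COLOR_BGR2GRAY)
for th in (.8,1.1,1.25,1.4):
    p=proj(w,[*(O+(.045-.05*np.sin(th-.26))*X+.072*Y),.128+.05*np.cos(th-.26)]).round(1);print(th,p)
u,v=p[0].astype(int)
for y in range(v-40,v+41,5): print(y," ".join("%3d"%g[y,x] for x in range(u-60,u+90,6)))
c=w["bgr"];print("cols BGR at row",v);print([c[v,x].tolist() for x in range(u-40,u+61,10)])
```

```text
0.8 [[321.8 267.5]]
1.1 [[300.3 258.9]]
1.25 [[292.8 254. ]]
1.4 [[287.5 248.9]]
208 134 134 135 136 137 138 141 138 141 139 137 137 137 132 137 135 134  85  83 135 136 133 137 137 139
213 133 135 136 134 136 136 136 136 137 137 137 136 136 132 136 133 131  84 125 134 134 132 136 134 134
218 131 132 118 133 135 136 134 137 136 137 136 121 121 120 117 117 118  73 111 117 114 121 133 134 137
223 130 159 147 143 140 135 132 127 122 119 112 107 105 103  94 118  74  72  71  71  70  71  72 113 122
228 131 148 148 148 149 148 153 152 154 150 144 147 148 152 154 118  72  72  70  71  70  44  61  56  68
233 132 135 149 146 149 148 152 149 151 148 144 147 148 131  38  48  72  42  41  66  61  48  48  47  53
238 129 100 149  84 150 150 154 149 151 148 145  94 146  38  38  40  33  39  38  45  59  63  70  68  50
243 114 115 148  87  64 128  92  87  88  33  35  32  35  38  38  41  32  36  38  48  47  47  48  51  43
248 117 115 151  64  64  73  69  87  74  34  32  34  47  38  37  38  29  38  38  48  53  50  51  47  58
253 116 115  91 125  63  85  87  80  60  32  33  31  37  38  37  35  30  37  36  47
[... 223 characters left out ...]
4  41
268 114 116  90 102  75 146 146 140 145 147 121 105  33  34  32  29  26  33  30  32  32  82 138 108  43
273 115  33  33  33  31  30  30  28  25  26  25  25  27  27  23  30  25  27  28  26  28  24  25  29  30
278  32  31  32  32  29  29  29  28  27  28  25  26  28  25  24  28  26  26  26  25  26  25  26  29  30
283  32  30  31  29  30  28  29  28  27  27  26  21  27  24  23  26  21  23  22  22  25  25  25  28  29
288  30  30  31  28  27  29  24  29  27  26  23  24  21  21  20  32  28  24  20  22  23  25  24  27  25
cols BGR at row 248
[[62, 65, 67], [71, 73, 75], [81, 84, 84], [31, 32, 33], [31, 33, 32], [31, 34, 34], [32, 36, 47], [30, 35, 48], [30, 34, 45], [31, 35, 46], [52, 54, 51]]
```

The grey values show the catch ball centred near (288,251), between the predictions for 1.25 and 1.4 rad. The catch is therefore over by about 1.35 rad. Next I back off, rise and turn above the lever ball.

```bash
python3 -m crank '[{"translation":[0,0.2,0],"turn":[0,0,0],"grip":1},{"translation":[0,0.4,-0.3],"turn":[0,0,0],"grip":1},{"translation":[0,0.5,-1.3],"turn":[0,0,0],"grip":1},{"translation":[0,0.5,-2.5],"turn":[0,0,0],"grip":1},{"translation":[0,0.5,-3.7],"turn":[0,0,0],"grip":1},{"translation":[0,0.5,-4.9],"turn":[0,0,0],"grip":1},{"translation":[0,0.5,-6.1],"turn":[0,0,0],"grip":1},{"translation":[0,0.5,-6.6],"turn":[0,0,0],"grip":1}]'
python3 -m crank '[{"translation":[0,0,0],"turn":[0,0,-1.4],"grip":1},{"translation":[0,0,0],"turn":[0,0,-2.8],"grip":1},{"translation":[0,0,0],"turn":[0,0,-4.2],"grip":0.5},{"translation":[0,0,0],"turn":[0,0,-5.6],"grip":-0.3},{"translation":[0,0,0],"turn":[0,0,-7],"grip":-0.3},{"translation":[0,0,0],"turn":[0,0,-8.4],"grip":-0.3},{"translation":[0,0,0],"turn":[0,0,-9.8],"grip":-0.3},{"translation":[0,0,0],"turn":[0,0,-10.8],"grip":-0.3}]'
python3 - <<'E'
from h import *
st();move([.6781,.1248,.37],107)
E
```

```text
t: 24.65
tcp_pos: [0.6284, 0.1853, 0.3791]
eef_rot: [0.592, 0.806, 0.003, 0.003]
wrist_force: [0.3, 0.9, -0.1]
gripper_width: 0.0006
gripper_force: 0.0
t: 25.32
tcp_pos: [0.6268, 0.1848, 0.3731]
eef_rot: [0.159, 0.987, 0.0, 0.0]
wrist_force: [-0.5, 0.7, -0.3]
gripper_width: 0.037
gripper_force: 0.0
t 25.3167 tcp [0.6268 0.1848 0.3731] yaw_y 71.7 F [-0.5  0.7 -0.3] w 0.037 gf 0.0 q [ 0.27  0.36  1.43 -0.    1.35 -0.98]
T [-2.25, -1.363, 0.104] turn [0.0, 0.01, -7.06]
```

```bash
python3 -m crank '[{"translation":[-0.5,-0.3,0],"turn":[0,0,-1.4],"grip":-0.3},{"translation":[-1.1,-0.7,0],"turn":[0,0,-2.8],"grip":-0.3},{"translation":[-1.7,-1.0,0],"turn":[0,0,-4.2],"grip":-0.3},{"translation":[-2.25,-1.36,0],"turn":[0,0,-5.6],"grip":-0.3},{"translation":[-2.25,-1.36,0],"turn":[0,0,-7.06],"grip":-0.3},{"translation":[-2.25,-1.36,0],"turn":[0,0,-7.06],"grip":-0.3},{"translation":[-2.25,-1.36,0],"turn":[0,0,-7.06],"grip":-0.3}]'
python3 - <<'E'
from h import *
import pickle
st();move([.6781,.1248,.27],107)
B=[.6781,.1248,.264]
w=cam("wrist");sc=cam("scene");sd=cam("side");obs=[]
for c,r,t in ((w,45,55),(sc,9,75),(sd,12,75)):
    p=proj(c,B)[0]; g=cv2.cvtColor(c["bgr"],cv2.COLOR_BGR2GRAY);m=np.zeros_like(g);cv2.circle(m,tuple(p.astype(int)),r,255,-1)
    k=[(a.tolist(),q.round(1)) for a,q in blobs((m>0)&(g<t),15)];print(c["n"],p.round(1),k)
w0=cv2.imread("pics/wrist0.png")
p=proj(w,B)[0].astype(int);g=cv2.cvtColor(w["bgr"],cv2.COLOR_BGR2GRAY)
for y in range(p[1]-60,p[1]+50,6): print(y," ".join("%3d"%g[y,x] for x in range(p[0]-90,p[0]+91,8)))
E
```

```text
t: 25.9
tcp_pos: [0.6775, 0.1244, 0.3726]
eef_rot: [-0.143, 0.99, 0.0, 0.0]
wrist_force: [0.2, 0.9, -0.1]
gripper_width: 0.057
gripper_force: 0.0
t 25.9 tcp [0.6775 0.1244 0.3726] yaw_y 106.43 F [ 0.2  0.9 -0.1] w 0.057 gf 0.0 q [ 0.16  0.42  1.35  0.    1.38 -1.69]
T [-0.021, 0.007, 3.42] turn [0.0, 0.0, -0.11]
wrist [322.6 207.7] [([312, 163, 6, 14, 47], array([313.8, 167.9])), ([319, 163, 13, 14, 71], array([327.8, 168.3])), ([303, 188, 37, 38, 1058], array([321.2, 206.7]))]
scene [351.8 208.5] [([346, 204, 11, 12, 101], array([351.3, 208.9]))]
side [347.2 152.8] [([342, 149, 11, 15, 100], array([346.9, 154.1]))]
147 142 143 143 142 146 143 142 128 128  80  59  52  50  58  75 131 160 158 157 165 160 159 160
153 143 143 143 143 152 142 142 130  54  90  56  44  57  82  55 139 152 147  56 158 160 160 161
159 144 143 142 144 148 142 141 131  69 152  54  44  43  92  63 101 103 104  62 151 160 160 161
165 143 144 143 143 140 142 142 129 126 135  53  56  52  83  59 138 160 159 164 160 161 160 160
171 143 143 143 143 152 143 143 129 131 132  54  80  52 141  71 139 161 160 159 159 160 161 
[... 647 characters left out ...]
 160 161 161 161 160 161 161
219 161 160 162 160 161 161 161 159 161 161  52  50  50 130 160 159 159 159 160 160 162 161 160
225 160 161 160 161 160 160 161 161 159 160 164  52  94 160 160 160 160 161 161 160 161 160 162
231 161 161 161 164 146 160 160 160 160 160 161 160 160 160 160 160 160 160 153 143 159 159 160
237 160 161 161  53  51 144 160 160 160 160 161 161 158 159 161 160 161 159  53  56 163 160 161
243 161 161 162  51  50 133 160 160 160 160 160 160 160 160 160 160 161 161  52  54  70 160 160
249 161 159  50  50  47 115 159 160 162 159 160 160 160 160 160 160 160 159  50  55  55 160 159
255 160 161  49  47  46  81 158 161 160 161 160 160 160 160 159 159 159 161  50  52  53  94 159
```

```bash
python3 - <<'E'
from h import *
w=cam("wrist");sc=cam("scene");sd=cam("side");print(tri([(w,(321.2,206.7)),(sc,(351.3,208.9)),(sd,(346.9,153.6))]))
E
python3 -m crank '[{"translation":[-0.02,0.02,0.8],"turn":[0,0,-0.1],"grip":-0.3},{"translation":[-0.02,0.02,1.6],"turn":[0,0,-0.1],"grip":-0.3},{"translation":[-0.02,0.02,2.4],"turn":[0,0,-0.1],"grip":-0.3},{"translation":[-0.02,0.02,3.1],"turn":[0,0,-0.1],"grip":-0.3},{"translation":[-0.02,0.02,3.42],"turn":[0,0,-0.1],"grip":-0.3},{"translation":[-0.02,0.02,3.42],"turn":[0,0,-0.1],"grip":-0.3},{"translation":[-0.02,0.02,3.42],"turn":[0,0,-0.1],"grip":-0.3}]'
python3 - <<'E'
from h import *
st();move([.6781,.1248,.27],107)
E
```

```text
(array([0.6773199 , 0.12389777, 0.26198939]), [np.float64(0.4), np.float64(0.5), np.float64(0.4)])
t: 26.78
tcp_pos: [0.6777, 0.1253, 0.2699]
eef_rot: [-0.149, 0.989, 0.0, -0.0]
wrist_force: [-0.0, -0.4, 1.0]
gripper_width: 0.0572
gripper_force: 0.0
t 26.7833 tcp [0.6777 0.1253 0.2699] yaw_y 107.14 F [-0.  -0.4  1. ] w 0.0572 gf 0.0 q [ 0.17  0.5   1.46  0.    1.19 -1.7 ]
T [-0.007, -0.02, -0.002] turn [0.0, -0.0, 0.03]
```

```bash
python3 -m crank '[{"translation":[0,-0.03,0.05],"turn":[0,0,0],"grip":-0.3},{"translation":[0,-0.03,0.05],"turn":[0,0,0],"grip":0.6},{"translation":[0,-0.03,0.05],"turn":[0,0,0],"grip":0.6},{"translation":[0,-0.03,0.05],"turn":[0,0,0],"grip":0.6},{"translation":[0,-0.03,0.05],"turn":[0,0,0],"grip":0.6},{"translation":[0,-0.03,0.05],"turn":[0,0,0],"grip":0.6},{"translation":[0,-0.03,0.05],"turn":[0,0,0],"grip":0.6},{"translation":[0,-0.03,0.05],"turn":[0,0,0],"grip":0.6}]' 45
python3 - <<'E'
from h import *
st()
yw=np.radians(17);X=np.array([np.cos(yw),np.sin(yw)]);O=np.array([.5857,.0966])+.03*X
t=np.array(robot.state()["tcp_pos"]);print("press x",(t[:2]-O)@X)
f=lambda a:np.array([.05-.19*np.sin(a),.075+.19*np.cos(a)])
a0=-np.radians(5)
for k in range(0,25):
    a=a0+np.radians(4)*k; d=(f(a)-f(a0))/.03; print(k,round(-d[0],2),round(-d[1],2), end=" | ")
E
```

```text
t: 27.45
tcp_pos: [0.678, 0.1244, 0.2686]
eef_rot: [-0.149, 0.989, 0.0, 0.0]
wrist_force: [-0.7, 0.7, 3.5]
gripper_width: 0.0299
gripper_force: 45.0
t 27.45 tcp [0.678  0.1244 0.2686] yaw_y 107.15 F [-0.7  0.7  3.5] w 0.0299 gf 45.0 q [ 0.16  0.5   1.46  0.    1.19 -1.71]
press x 0.06636697831933154
0 -0.0 -0.0 | 1 0.44 -0.02 | 2 0.88 -0.02 | 3 1.32 0.02 | 4 1.76 0.09 | 5 2.19 0.19 | 6 2.61 0.32 | 7 3.03 0.48 | 8 3.43 0.67 | 9 3.81 0.88 | 10 4.18 1.12 | 11 4.54 1.39 | 12 4.87 1.68 | 13 5.18 1.99 | 14 5.47 2.32 | 15 5.74 2.68 | 16 5.98 3.05 | 17 6.2 3.43 | 18 6.38 3.83 | 19 6.54 4.25 | 20 6.67 4.67 | 21 6.77 5.1 | 22 6.84 5.54 | 23 6.88 5.98 | 24 6.88 6.42 |
```

```bash
python3 -m crank '[{"translation":[0.2,-0.01,0],"turn":[0,0,0],"grip":0.6},{"translation":[0.44,-0.02,0],"turn":[0,0,0],"grip":0.6},{"translation":[0.88,-0.02,-0.02],"turn":[0,0,0],"grip":0.6},{"translation":[1.32,0,0.02],"turn":[0,0,0],"grip":0.6},{"translation":[1.76,0,0.09],"turn":[0,0,0],"grip":0.6},{"translation":[2.19,0,0.19],"turn":[0,0,0],"grip":0.6},{"translation":[2.61,0,0.32],"turn":[0,0,0],"grip":0.6},{"translation":[3.03,0,0.48],"turn":[0,0,0],"grip":0.6}]'
python3 - <<'E'
from h import *
st()
yw=np.radians(17);X=np.array([np.cos(yw),np.sin(yw)]);Y=np.array([-X[1],X[0]]);O=np.array([.5857,.0966])+.03*X
t=np.array(robot.state()["tcp_pos"]);d=t[:2]-O;x,y=d@X,d@Y;print("press",x,y,"radius of grasp pt",np.hypot(x-.05,t[2]-.006-.075),"ang",np.degrees(np.arctan2(.05-x,t[2]-.081)))
f=lambda a:np.array([.05-.19*np.sin(a),.075+.19*np.cos(a)])
for k in range(8,25):
    a=np.radians(-5+4*k); q=f(a); print(k,round((x-q[0])/.03,2),round((t[2]-.006-q[1])/.03,2), end=" | ")
E
```

```text
t: 28.12
tcp_pos: [0.5911, 0.098, 0.2546]
eef_rot: [-0.149, 0.989, 0.001, 0.002]
wrist_force: [2.0, 3.6, 1.7]
gripper_width: 0.0304
gripper_force: 45.0
t 28.1167 tcp [0.5911 0.098  0.2546] yaw_y 107.15 F [2.  3.6 1.7] w 0.0304 gf 45.0 q [ 0.14  0.38  1.69  0.    1.08 -1.73]
press -0.024386590324417534 -0.0002643784857733339 radius of grasp pt 0.18885747891254417 ang 23.195944939735973
8 0.4 0.14 | 9 0.78 0.36 | 10 1.15 0.6 | 11 1.51 0.86 | 12 1.84 1.15 | 13 2.15 1.47 | 14 2.44 1.8 | 15 2.71 2.15 | 16 2.95 2.52 | 17 3.16 2.91 | 18 3.35 3.31 | 19 3.51 3.72 | 20 3.64 4.15 | 21 3.74 4.58 | 22 3.81 5.01 | 23 3.85 5.45 | 24 3.85 5.9 |
```

The lever is following freely, now at 23° past vertical. Continuing round the arc.

```bash
python3 -m crank '[{"translation":[0.4,0,0.14],"turn":[0,0,0],"grip":0.6},{"translation":[0.78,0,0.36],"turn":[0,0,0],"grip":0.6},{"translation":[1.15,0,0.6],"turn":[0,0,0],"grip":0.6},{"translation":[1.51,0,0.86],"turn":[0,0,0],"grip":0.6},{"translation":[1.84,0,1.15],"turn":[0,0,0],"grip":0.6},{"translation":[2.15,0,1.47],"turn":[0,0,0],"grip":0.6},{"translation":[2.44,0,1.8],"turn":[0,0,0],"grip":0.6},{"translation":[2.71,0,2.15],"turn":[0,0,0],"grip":0.6}]'
python3 - <<'E'
from h import *
st()
yw=np.radians(17);X=np.array([np.cos(yw),np.sin(yw)]);Y=np.array([-X[1],X[0]]);O=np.array([.5857,.0966])+.03*X
t=np.array(robot.state()["tcp_pos"]);d=t[:2]-O;x,y=d@X,d@Y;print("press",x,y,"radius of grasp pt",np.hypot(x-.05,t[2]-.006-.075),"ang",np.degrees(np.arctan2(.05-x,t[2]-.081)))
f=lambda a:np.array([.05-.19*np.sin(a),.075+.19*np.cos(a)])
for k in range(15,25):
    a=np.radians(-5+4*k); q=f(a); print(k,round((x-q[0])/.03,2),round((t[2]-.006-q[1])/.03,2), end=" | ")
E
```

```text
t: 28.78
tcp_pos: [0.5123, 0.074, 0.1894]
eef_rot: [-0.149, 0.989, 0.001, 0.0]
wrist_force: [-0.5, 6.3, 4.2]
gripper_width: 0.0304
gripper_force: 45.0
t 28.7833 tcp [0.5123 0.074  0.1894] yaw_y 107.14 F [-0.5  6.3  4.2] w 0.0304 gf 45.0 q [ 0.12  0.35  1.91  0.    0.88 -1.75]
press -0.10676376179247825 -0.0001138941164071823 radius of grasp pt 0.1905913254901825 ang 55.33710881681395
15 -0.04 -0.02 | 16 0.2 0.35 | 17 0.42 0.74 | 18 0.6 1.14 | 19 0.76 1.55 | 20 0.89 1.97 | 21 0.99 2.4 | 22 1.06 2.84 | 23 1.1 3.28 | 24 1.11 3.72 |
```

```bash
python3 -m crank '[{"translation":[0.2,0.03,0.35],"turn":[0,0,0],"grip":0.6},{"translation":[0.42,0.05,0.74],"turn":[0,0,0],"grip":0.6},{"translation":[0.6,0.05,1.14],"turn":[0,0,0],"grip":0.6},{"translation":[0.76,0.05,1.55],"turn":[0,0,0],"grip":0.6},{"translation":[0.89,0.05,1.97],"turn":[0,0,0],"grip":0.6},{"translation":[0.99,0.05,2.4],"turn":[0,0,0],"grip":0.6},{"translation":[1.06,0.05,2.84],"turn":[0,0,0],"grip":0.6},{"translation":[1.1,0.05,3.28],"turn":[0,0,0],"grip":0.6}]' 55
python3 - <<'E'
from h import *
st()
yw=np.radians(17);X=np.array([np.cos(yw),np.sin(yw)]);Y=np.array([-X[1],X[0]]);O=np.array([.5857,.0966])+.03*X
t=np.array(robot.state()["tcp_pos"]);d=t[:2]-O;x,y=d@X,d@Y;print("press",x,y,"radius of grasp pt",np.hypot(x-.05,t[2]-.006-.075),"ang",np.degrees(np.arctan2(.05-x,t[2]-.081)))
E
```

```text
t: 29.45
tcp_pos: [0.4795, 0.0644, 0.0903]
eef_rot: [-0.149, 0.989, -0.0, -0.001]
wrist_force: [-3.6, -2.5, 5.0]
gripper_width: 0.03
gripper_force: 55.0
t 29.45 tcp [0.4795 0.0644 0.0903] yaw_y 107.17 F [-3.6 -2.5  5. ] w 0.03 gf 55.0 q [ 0.11  0.48  2.03 -0.    0.64 -1.76]
press -0.14095324234040843 0.0002872501728783186 radius of grasp pt 0.1911787241122579 ang 87.2169804033417
```

```bash
python3 -m crank '[{"translation":[0,0,0.15],"turn":[0,0,0],"grip":0.6},{"translation":[0,0,0.3],"turn":[0,0,0],"grip":0.6},{"translation":[0,0,0.38],"turn":[0,0,0],"grip":0.6},{"translation":[0,0,0.38],"turn":[0,0,0],"grip":0.6},{"translation":[0,0,0.38],"turn":[0,0,0],"grip":0.6},{"translation":[0,0,0.38],"turn":[0,0,0],"grip":0.6}]' 60
python3 - <<'E'
from h import *
st()
E
```

```text
t: 29.95
tcp_pos: [0.4792, 0.0644, 0.0795]
eef_rot: [-0.149, 0.989, -0.0, -0.002]
wrist_force: [-6.9, -4.5, 8.3]
gripper_width: 0.0305
gripper_force: 60.0
t 29.95 tcp [0.4792 0.0644 0.0795] yaw_y 107.19 F [-6.9 -4.5  8.3] w 0.0305 gf 60.0 q [ 0.11  0.5   2.03 -0.    0.61 -1.76]
```

```bash
python3 -m crank '[{"translation":[0.03,0,0.06],"turn":[0,0,0],"grip":0.6},{"translation":[0.03,0,0.06],"turn":[0,0,0],"grip":0.6},{"translation":[0.03,0,0.06],"turn":[0,0,0],"grip":0.6}]'
python3 -m crank '[{"translation":[0,0,0.06],"turn":[0,0,0],"grip":0.6},{"translation":[0,0,0.06],"turn":[0,0,0],"grip":0.6},{"translation":[0,0,0.06],"turn":[0,0,0],"grip":0.6}]'
```

```text
t: 30.2
tcp_pos: [0.4791, 0.0643, 0.078]
eef_rot: [-0.149, 0.989, -0.0, -0.001]
wrist_force: [-5.3, -3.4, 9.1]
gripper_width: 0.03
gripper_force: 60.0
t: 30.45
tcp_pos: [0.479, 0.0643, 0.0762]
eef_rot: [-0.149, 0.989, -0.0, -0.001]
wrist_force: [-5.6, -4.5, 9.9]
gripper_width: 0.0303
gripper_force: 60.0
```

```bash
for i in 1; do python3 -m crank '[{"translation":[0,0,0.06],"turn":[0,0,0],"grip":0.6},{"translation":[0,0,0.06],"turn":[0,0,0],"grip":0.6},{"translation":[0,0,0.06],"turn":[0,0,0],"grip":0.6}]'
python3 -m crank '[{"translation":[0,0,0.06],"turn":[0,0,0],"grip":0.6},{"translation":[0,0,0.06],"turn":[0,0,0],"grip":0.6},{"translation":[0,0,0.06],"turn":[0,0,0],"grip":0.6}]'; done
python3 - <<'E'
from h import *
st()
yw=np.radians(17);X=np.array([np.cos(yw),np.sin(yw)]);Y=np.array([-X[1],X[0]]);O=np.array([.5857,.0966])+.03*X
w=cam("wrist");g=cv2.cvtColor(w["bgr"],cv2.COLOR_BGR2GRAY)
for a in (84,88,90):
    a=np.radians(a);print(np.degrees(a),proj(w,[*(O+(.05-.19*np.sin(a))*X),.075+.19*np.cos(a)]).round(1))
sd=cam("side");gs=cv2.cvtColor(sd["bgr"],cv2.COLOR_BGR2GRAY)
for a in (80,84,88,90):
    a=np.radians(a);p=proj(sd,[*(O+(.05-.19*np.sin(a))*X),.075+.19*np.cos(a)]);print(p.round(1))
u,v=p[0].astype(int)
for y in range(v-14,v+14): print(y," ".join("%3d"%gs[y,x] for x in range(u-14,u+22)))
E
```

```text
t: 30.7
tcp_pos: [0.479, 0.0643, 0.0744]
eef_rot: [-0.149, 0.989, -0.0, -0.001]
wrist_force: [-5.8, -4.3, 10.1]
gripper_width: 0.0301
gripper_force: 60.0
t: 30.95
tcp_pos: [0.4792, 0.0644, 0.0727]
eef_rot: [-0.149, 0.989, -0.0, -0.001]
wrist_force: [-5.4, -4.3, 10.3]
gripper_width: 0.0301
gripper_force: 60.0
t 30.95 tcp [0.4792 0.0644 0.0727] yaw_y 107.19 F [-5.4 -4.3 10.3] w 0.0301 gf 60.0 q [ 0.11  0.51  2.03 -0.    0.6  -1.76]
84.0 [[322.3 299.7]]
88.0 [[322.3 282.7]]
90.0 [[322.3 275.6]]
[[287.  219.2]]
[[286.5 223.3]]
[[286.2 227.2]]
[[286.2 229.1]]
215 165 163 165 167 169  98  37  34  37  38  37  38  36  37  36  37  38  45  45  43  42  42  43  42  42  44  42  44  44  44  45  44  44  40  42  40
216 163 163 162 166 166 114  42  33  34  37  39  38  37  38  38  38  38  43  44  45  42  53  58  44  42  45  59  43  44  43  44  42  41  36  38  36
217 162 162 162 164 164 126  42  32  36  37  36  36  38  46  54  54  39  37  42  43  43  52  56  43  44  45  57  43  41  40  39  36  36  35  37  37
218 162 162 164 164 167 148  49  32  36  36  37  35  48  62  62  59  45  37  38  40  45  44  45
[... 2904 characters left out ...]
 166 168 167 170 139  48  36  41  41  42  40  39  46 105 130 129 126 103 102 101  76  74  77  81 100  82 134
239  99  98  98  96  98  94 101 132 133 136 164 169 168 155  50  36  42  42  42  41  39  50  99 104 103 100  74  74  77  73  79 106 112 129 102  77
240  98  98  99  96  97  96  95  97  95  98 128 153 159 145  47  33  38  40  42  42  48  84  88  77  74  75  74  77 106 106 108 129 129 131 118  88
241  97  98  98 100  98  99  98  96  86  82  81 114 145 144  67  36  44  57  54  48  56  82  77  76  75  78 107 107 128 129 128 129 122 120 114 108
242  98  98  99  99  98  88  88  86  76  75  73  79 114 145  99  71 111 116  88  61  54  58  69  94 107 112 126 126 128 128 120 120 111 110 110 111
```

Run:
```python
from h import *
yw=np.radians(17);X=np.array([np.cos(yw),np.sin(yw)]);O=np.array([.5857,.0966])+.03*X
w=cam("wrist");g=cv2.cvtColor(w["bgr"],cv2.COLOR_BGR2GRAY)
S=np.random.default_rng(0).normal(size=(20000,3));S=S/np.linalg.norm(S,axis=1)[:,None]*.016
for d in (82,84,86,88,90):
    a=np.radians(d);c=np.array([*(O+(.05-.19*np.sin(a))*X),.075+.19*np.cos(a)])
    p=proj(w,c+S);print(d,"sil top row",p[:,1].min().round(1),"cols",p[:,0].min().round(1),p[:,0].max().round(1))
for y in range(220,300,2): print(y," ".join("%3d"%g[y,x] for x in range(280,366,4)))
```

```text
82 sil top row 272.7 cols 284.5 360.2
84 sil top row 263.9 cols 285.9 358.7
86 sil top row 256.1 cols 287.3 357.3
88 sil top row 249.4 cols 288.7 355.9
90 sil top row 243.6 cols 289.9 354.6
220  98  97  96  96  96  96  95  96  93  94  95  95  95  96  93 114  94  96  96  94  95  96
222  94  96  97  95  94  95  96  95  95  96  94  95  95  93 106 114  95  95  94  95  97  97
224  93  96  96  97  95  95  95  95  96  96  96  94  95  95 107 116  95  95  95  96  95  97
226  95  97  96  95  95  97  96  95  95  96  94  94  94  94 116 115  93  95  94  95  96  94
228  96  96  97  96  94  95  94  95  94  96  96  96  94  95  92 115  94  94  95  95  94  95
230  96  96  97  96  95  94  95  95  96  94  95  95  94  94 106 115  96  96  97  96  97  96
232  89  45  47  96  95  97  95  95  95  95  95  92  94  95 105 116  92  94  77  44  46  97
234  40  43  42  68  94  95  94  95  95  94  96 152  93  95 116 116 160  95  50  42  42  98
236  41  44  44  47  93  95  93  95  95  94  93 159  94 111 113  96 157  95  57  40  43  39
238  42  45  41  38  91  96  94  94  94  93  93 161  93 103  94  93 156  95  43  4
[... 2069 characters left out ...]
  26  26  25  27  24  24  25  23  25  22  25  26  29  37
286  30  25  25  24  24  22  23  23  26  23  25  23  23  24  20  23  25  27  27  23  24  35
288  31  26  26  19  25  24  23  23  23  24  25  24  25  22  23  23  23  24  23  28  30  33
290  31  26  25  80  24  23  25  21  23  24  25  25  27  25  23  23  22  22  20  25  34  34
292  30  27  24 121  19  21  20  24  22  23  25  22  25  23  22  21  23  33  43  26  29  34
294  32  23  27 121  19  23  21  21  26  24  23  22  24  24  22  22  22 150  61  24  32  32
296  32  26  23 120  56  19  20  24  23  22  23  21  23  21  23  22  22 142  80  27  33  32
298  30  27  23 127 130  16  24  25  24  23  22  25  24  18  24  23  69 142 110  27  33  34
```

```bash
cat > sil.py <<'E'
from h import *
def run():
    yw=np.radians(17);X=np.array([np.cos(yw),np.sin(yw)]);O=np.array([.5857,.0966])+.03*X
    w=cam("wrist");g=cv2.cvtColor(w["bgr"],cv2.COLOR_BGR2GRAY);st()
    # ball blob edge: topmost dark row (subpixel) in columns 312..330, between the fingers
    S=np.random.default_rng(0).normal(size=(30000,3));S=S/np.linalg.norm(S,axis=1)[:,None]*.016
    P=[]
    for x in range(306,338,2):
        col=g[236:300,x].astype(float); k=np.argmax(col<50); P.append(236+k)
    print("edge rows",P)
    for d in (80,84,86,88,89,90,91):
        a=np.radians(d);c=np.array([*(O+(.05-.19*np.sin(a))*X),.075+.19*np.cos(a)]);p=proj(w,c+S)
        print(d,[int(p[abs(p[:,0]-x)<1.5][:,1].min().round()) for x in range(306,338,4)],end="; ")
    print()
run()
E
python3 sil.py
python3 -m crank '[{"translation":[0,0,0],"turn":[0,0,0],"grip":0.6},{"translation":[0,0,0],"turn":[0,0,0],"grip":0.6},{"translation":[0,0,0],"turn":[0,0,0],"grip":0.6},{"translation":[0,0,0],"turn":[0,0,0],"grip":0.6},{"translation":[0,0,0],"turn":[0,0,0],"grip":0.6},{"translation":[0,0,0],"turn":[0,0,0],"grip":0.6},{"translation":[0,0,0],"turn":[0,0,0],"grip":0.6},{"translation":[0,0,0],"turn":[0,0,0],"grip":0.6}]' >/dev/null; python3 sil.py | head -2
python3 -m crank '[{"translation":[0,0,0.06],"turn":[0,0,0],"grip":0.6},{"translation":[0,0,0.06],"turn":[0,0,0],"grip":0.6},{"translation":[0,0,0.06],"turn":[0,0,0],"grip":0.6}]' >/dev/null; python3 sil.py
```

```text
t 31.15 tcp [0.4792 0.0644 0.0727] yaw_y 107.19 F [-5.  -5.1  9.9] w 0.0302 gf 60.0 q [ 0.11  0.51  2.03 -0.    0.6  -1.76]
edge rows [np.int64(249), np.int64(248), np.int64(247), np.int64(247), np.int64(247), np.int64(246), np.int64(246), np.int64(245), np.int64(245), np.int64(246), np.int64(246), np.int64(246), np.int64(247), np.int64(247), np.int64(247), np.int64(248)]
80 [285, 284, 283, 283, 283, 283, 283, 284]; 84 [267, 266, 265, 264, 264, 264, 264, 265]; 86 [259, 258, 257, 256, 256, 256, 257, 258]; 88 [253, 251, 250, 250, 249, 249, 250, 251]; 89 [250, 248, 247, 247, 246, 246, 247, 248]; 90 [247, 245, 244, 244, 244, 244, 244, 245]; 91 [245, 243, 242, 241, 241, 241, 242, 243]; 
t 31.8667 tcp [0.4792 0.0644 0.0727] yaw_y 107.2 F [-5.2 -2.9 10.3] w 0.0302 gf 60.0 q [ 0.11  0.51  2.03 -0.    0.6  -1.76]
edge rows [np.int64(249), np.int64(248), np.int64(247), np.int64(247), np.int64(247), np.int64(246), np.int64(246), np.int64(245), np.int64(245), np.int64(246), np.int64(246), np.int64(246), np.int64(247), np.int64(247), np.int64(247), np.int64(248)]
t 32.1667 tcp [0.4792 0.0644 0.0709] yaw_y 107.19 F [-6.1 -4.3 11.6] w 0.0298 gf 60.0 q [ 0.11  0.52  2.03 -0.    0.59 -1.76]
edge rows [np.int64(249), np.int64(248), np.int64(247), np.int64(247), np.int64(247), np.int64(246), np.int64(246), np.int64(245), np.int64(245), np.int64(246), np.int64(246), np.int64(246), np.int64(247), np.int64(247), np.int64(247), np.int64(248)]
80 [288, 286, 285, 285, 285, 285, 285, 286]; 84 [269, 267, 266, 266, 266, 266, 266, 267]; 86 [261, 260, 259, 258, 258, 258, 258, 259]; 88 [254, 253, 252, 251, 251, 251, 252, 253]; 89 [251, 250, 249, 248, 248, 248, 249, 250]; 90 [249, 247, 246, 245, 245, 245, 246, 247]; 91 [246, 244, 243, 243, 242, 243, 243, 244];
```

```bash
python3 -m crank '[{"translation":[0,0,0.06],"turn":[0,0,0],"grip":0.6},{"translation":[0,0,0.06],"turn":[0,0,0],"grip":0.6},{"translation":[0,0,0.06],"turn":[0,0,0],"grip":0.6}]' >/dev/null; python3 sil.py
python3 -m crank '[{"translation":[0,0,0.06],"turn":[0,0,0],"grip":0.6},{"translation":[0,0,0.06],"turn":[0,0,0],"grip":0.6},{"translation":[0,0,0.06],"turn":[0,0,0],"grip":0.6}]' >/dev/null; python3 sil.py
```

```text
t 32.4667 tcp [0.4793 0.0644 0.0704] yaw_y 107.19 F [-9.5 -4.9 29.4] w 0.0299 gf 60.0 q [ 0.11  0.52  2.03 -0.    0.59 -1.76]
edge rows [np.int64(249), np.int64(248), np.int64(247), np.int64(247), np.int64(247), np.int64(246), np.int64(246), np.int64(245), np.int64(245), np.int64(246), np.int64(246), np.int64(246), np.int64(247), np.int64(247), np.int64(247), np.int64(248)]
80 [288, 287, 286, 285, 285, 285, 286, 287]; 84 [269, 268, 267, 266, 266, 266, 267, 267]; 86 [261, 260, 259, 258, 258, 258, 259, 260]; 88 [255, 253, 252, 251, 251, 251, 252, 253]; 89 [252, 250, 249, 248, 248, 248, 249, 250]; 90 [249, 247, 246, 245, 245, 245, 246, 247]; 91 [246, 245, 243, 243, 243, 243, 243, 244]; 
t 32.7667 tcp [0.4798 0.0645 0.0692] yaw_y 107.12 F [-10.1  -5.1  35.1] w 0.0301 gf 60.0 q [ 0.11  0.52  2.03 -0.    0.59 -1.76]
edge rows [np.int64(249), np.int64(248), np.int64(247), np.int64(247), np.int64(247), np.int64(246), np.int64(246), np.int64(245), np.int64(245), np.int64(246), np.int64(246), np.int64(246), np.int64(247), np.int64(247), np.int64(247), np.int64(248)]
80 [289, 288, 287, 286, 286, 286, 286, 287]; 84 [270, 268, 267, 267, 266, 267, 267, 268]; 86 [262, 260, 259, 259, 258, 259, 259, 260]; 88 [255, 253, 252, 252, 251, 252, 252, 253]; 89 [252, 250, 249, 248, 248, 248, 249, 250]; 90 [249, 247, 246, 246, 245, 245, 246, 247]; 91 [246, 245, 243, 243, 243, 243, 243, 244];
```

```bash
python3 -m crank '[{"translation":[0,0,0],"turn":[0,0,0],"grip":0.6},{"translation":[0,0,0],"turn":[0,0,0],"grip":0.6},{"translation":[0,0,0],"turn":[0,0,0],"grip":0.6},{"translation":[0,0,0],"turn":[0,0,0],"grip":0.6},{"translation":[0,0,0],"turn":[0,0,0],"grip":0.6},{"translation":[0,0,0],"turn":[0,0,0],"grip":0.6}]' && python3 sil.py | head -2 && python3 -c "
from bench import robot
print(robot.sign_off())"
```

```text
t: 33.27
tcp_pos: [0.4798, 0.0645, 0.0691]
eef_rot: [-0.149, 0.989, -0.0, -0.0]
wrist_force: [-10.5, -4.8, 34.9]
gripper_width: 0.0304
gripper_force: 60.0
t 33.3167 tcp [0.4798 0.0645 0.0692] yaw_y 107.13 F [-10.7  -3.8  35. ] w 0.0301 gf 60.0 q [ 0.11  0.52  2.03 -0.    0.59 -1.76]
edge rows [np.int64(249), np.int64(248), np.int64(247), np.int64(247), np.int64(247), np.int64(246), np.int64(246), np.int64(245), np.int64(245), np.int64(246), np.int64(246), np.int64(246), np.int64(247), np.int64(247), np.int64(247), np.int64(248)]
the job is handed in; nothing more can be done
None
```

The job is handed in at 33.3 s: carrier, spacer and top disc are stacked in the pocket, the catch is flipped to about 1.35 rad, and the lever was still gripped by its ball against its stop with about 35 N when I signed off; the verdict was not shown to me.

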